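# Shut down the ink-warming hot plate

### The job

Shut down the ink-warming hot plate for the night: turn its heat control fully back to off, and only then throw the lever of its isolator (the bigger switch box, with the wide bail handle) over to off. Clear the ink knife off the plate and stand it in the tool pot, handle down and blade up. Leave the extractor fan's isolator on, and do not knock the pot or anything else about.

Things in the scene. Friction and masses are not known exactly. Their poses are not given: they have to be found in the camera images.
- hotplate: White hot plate fixed to the bench, 300 x 260 mm. Origin: centre of its underside, at bench level; x from its front (panel, robot side) to its back. Flat aluminium plate: x -62..152, y -132..132, top at z 85 mm. In front the control panel slopes from z 35 at x -150 up to z 65 at x -60 mm (18.4 deg), below a 20 mm step. Heat control's axis meets it at x -105, y -40, z 50.
- heat (a joint): Rotary heat control on the panel, rad. 0 = off, against its stop: the white mark points straight up the panel to the plate. It grows clockwise, as seen from above the panel, towards full heat at 4.4. Starts on, between 0.9 and 2.4, so it must be turned back anticlockwise, perhaps in two grasps. Friction (0.08 N m) holds it where it is left.
- heat_grip (a point): Point on the heat control's axis, in its black bar handle, 26 mm above the panel; turns with it. x along the bar to its white-marked end, z out of the panel. Bar 54 mm long, 14 mm wide, standing 10 to 38 mm above the panel on a round skirt of 48 mm diameter.
- plate_box: Isolator of the hot plate: the bigger of the two grey switch boxes screwed to the bench, 120 x 90 x 70 mm (x, y, z). Origin: centre of its underside at bench level. Its cable gland sticks out at the +x end.
- plate_lever (a joint): Lever of the hot plate's isolator, rad: a bail handle hinged across its box (along y). 1.4 = on, leaning 0.7 rad from upright towards the cable gland (box +x); 0 = off, leaning 0.7 rad to -x. Starts on. Over-centre spring: held at both ends, snaps over past upright; the throw takes about 4 N at the grip.
- plate_lever_grip (a point): Centre of the bail's grip, a black round bar 70 mm long, 16 mm thick, across the box along its y, 85 mm from the hinge; its centre is 127 mm above the bench at either end and 147 mm upright. Two steel straps 5 mm thick, 54 mm apart inside, run from it to the hinge.
- plate_lever_hinge (a point): Point on the hinge axis of that lever, in the middle of its box, 62 mm above the bench.
- fan_box: Isolator of the extractor fan, to be left on: the smaller grey switch box, 90 x 70 x 60 mm. Origin: centre of its underside. Its lever is a single steel rod with a black ball of 28 mm diameter, 60 mm from the hinge, which lies 54 mm above the bench.
- fan_lever (a joint): Lever of the extractor fan's isolator, in rad: 1.4 = on (leaning towards its cable gland, the box's +x), 0 = off. Starts on.
- pot: Loose white stoneware tool pot, 0.65 kg, round: 84 mm outside diameter, 105 high, wall 5, inner floor at 6 mm. Origin: centre of its underside. Two brushes, up to 14 mm thick, stand in it leaning out to +x: from x 18, y +-12 mm at the floor to x 54, y +-31 at their tops, 195 and 220 mm up; they are fast in the pot. The -x half is free.
- pot_slot (a point): Middle of the free part of the pot's mouth, at rim height: 12 mm towards -x from the pot's axis, 105 mm above its foot. The brushes are at +x of it. The free part is about 50 mm long (x) by 60 mm wide (y).
- knife: Ink knife lying flat on the plate, 215 mm long, about 90 g. x from handle to blade. Wooden handle, a bar 26 wide (y) x 18 thick (z), x -100 (butt) to 25 mm; brass ferrule to 41; steel blade, 24 then 44 wide, 2 thick, to 115 mm, held 8 mm off the plate. Origin: under the handle, in its underside, near the balance point. The blade may hang over the heat control.
- knife_butt (a point): Middle of the half-round butt end of the knife's handle (knife x = -100, mid-thickness). On this butt the knife cannot stand free: in the pot it leans on the rim.
- bottle: Bystander, loose: white plastic bottle, 68 mm diameter, 200 mm high. Origin: centre of its underside.
- can: Bystander, loose: ink can, 80 mm diameter, 75 mm high, at the left edge of the work area. Origin: centre of its underside.
- dabber: Bystander, loose: turned wooden ink dabber, 68 mm diameter, 86 mm high, at the right edge of the work area. Origin: centre of its underside.

How it is judged:
By the outcome, as a careful person would: the job done as asked, in the order asked, and still so for the second after the job is handed in, with the robot touching nothing.
It also fails if it takes over 72 s, if anything falls off the work surface, if the arm or the gripper's body presses on something with over 40 N, if the wrist force passes 120 N, or if a joint passes its speed limit or range.

### The arm

A 6-joint arm with a two-finger parallel gripper is mounted at the origin on the work surface. World frame = base frame: x ahead of the robot, y to its left, z up, the work surface at z = 0. Lengths are in mm, angles in rad, forces in N, time in s.
With the tool pointing down it reaches from about 375 to 925 mm from the base axis. Payload 5.7 kg.
Tool frame: the origin (TCP) lies between the finger pads; the fingertips stand 19 mm ahead of it and the grasp point (between the pads) is the TCP (bot.tip_extent is the distance from the TCP to the fingertips, in mm); z points along the fingers, y is the line along which they close (so a half turn about z gives the same grasp; the last joint's range is limited). The gripper opens to 85 mm and grips with 20 to 120 N. Pads are 22 mm wide; open, the fingers measure 114 mm over their backs; the gripper's body (76 mm by 85 mm) begins 54 mm behind the grasp point. The pads swing forward as they close: fully open they stand 13 mm farther back than shut.
Start: joints at [-1.393, 0.359, 1.51, -0, 1.272, -0.115], TCP at [173.166, -574.438, 250.267] pointing down, gripper open.
Joint ranges: [-2.97, 2.97], [-1.01, 2.36], [0.21, 2.38], [-0.96, 4.11], [0.2, 2.71], [-2.98, 2.98]. Speed limits (rad/s): [2.39, 2.39, 3.14, 3.14, 3.14, 3.14].

### API

Orientations are given as a unit quaternion [w, x, y, z].
In Python, from rig import bot, vision gives the robot as it stands.
- The arm moves only by the tool move_arm, never from a script. Its argument "increments" is a list of rows, each a list of 6 numbers: the shift along the tool's x, y, z normalised to -1 to 1, where 1 is 0.08 m, then the turn, a rotation vector about the tool's x, y, z normalised to -1 to 1, where 1 is 90 degrees. A call has 1 to 8 rows; each row shifts and turns the commanded pose from where the row before left it, along the tool's axes as they then stand; what a row does not reach is not made up. A row lasts 1/12 s, in which the tool goes at most 41.7 mm and 7.16 degrees, less where a joint would pass 70% of its speed; a pose out of reach is approached as far as the arm can. A call with a number of a shift or a turn outside -1 to 1 is refused whole. A call with a gripper value outside its range is refused whole. "grip" is the opening, from -1 (shut) to 1 (fully open), set as the call begins (left out, the last holds). The fingers move at their own pace and stop on an object; "newtons" is the grip in N (left out, the last holds). Time passes only in rows, so rows that do not move let the fingers close. It gives the time, the measured TCP pose, the force, the opening and the grip force at its end, in the units of the state.
- bot.read_state(): the state, without advancing time (a new reading comes with each control period).
- vision.grab_frame(name): name is "scene" or "top" or "wrist"; returns the picture (480x640x3 uint8, red, green, blue); there is no depth.
- vision.calibration(name): a dict with "mtx" (3x3 intrinsics, pixels), "position" and "rotation" of the camera in the world. Camera axes: x right, y down, z forward; pixel columns grow to the right and rows downward; lengths in mm; the calibration is good to about 2 mm. A picture is of the moment at which its call begins: read the wrist's pose just before it. calibration takes no time and is no camera call; for the wrist camera it gives the pose at the moment of the call.
- bot.hand_in(): hands the job in; it is judged then, once.
The state is a dict: "time": time; "qpos": joint angles; "joint_velocities": joint speeds; "tau": joint torques, N m; "tool_pos": TCP position; "tcp_rot": TCP orientation; "force": force on the tool from outside, world axes, zero at the start; "ft_torque": the same for the moment, N m; "opening": finger opening in mm; "grasp_force": force on a finger pad.
Only numpy, scipy, OpenCV 4.12 (cv2) and the standard library are available. Lean on these libraries where they do the work, as an engineer would, in place of code of your own. Each camera call takes 0.05 s, during which the arm holds its last target. There are 200 camera calls.

## Working session

There is one attempt and no reset: what is moved stays moved. The work goes in short steps, Python scripts to look and compute and a tool call to move; the robot and the scene stay as the last step left them, time stands still between calls to the robot, and variables do not carry over. Pictures are saved under pics/ and viewed, at most 12 in all, crops included, and the job is handed in when it is done.

Besides the shell and the picture viewer there is one more tool, called after "Emit:" as name([rows], argument=value, ...), one row to a line, values as JSON. move_arm: Moves the arm, as the interface text tells. Its arguments: {"type":"object","properties":{"increments":{"type":"array"},"grip":{"type":"number"},"newtons":{"type":"number"}},"required":["increments"]}

```bash
ls; mkdir -p pics
python3 - <<'E'
from rig import bot, vision
import cv2
for n in ("scene","top"):
    im=vision.grab_frame(n); cv2.imwrite(f"pics/{n}0.png",im[:,:,::-1])
    c=vision.calibration(n); print(n,c)
print(bot.read_state())
E
```

```text
pics
scene {'mtx': array([[454.02005571,   0.        , 322.4930491 ],
       [  0.        , 454.02005571, 247.82955582],
       [  0.        ,   0.        ,   1.        ]]), 'position': array([ 941.30992781, -648.22304714,  902.93327602]), 'rotation': array([-0.35544248,  0.89165073,  0.26313579, -0.09684617])}
top {'mtx': array([[586.79817954,   0.        , 319.72152501],
       [  0.        , 586.79817954, 240.11784898],
       [  0.        ,   0.        ,   1.        ]]), 'position': array([ 482.13716141,    8.84508731, 1373.84808933]), 'rotation': array([-0.01894671,  0.71577344, -0.69770828,  0.02263968])}
{'time': 0.1, 'qpos': array([-1.39310932e+00,  3.59402313e-01,  1.51131755e+00,  2.03720099e-05,
        1.27250498e+00, -1.15104514e-01]), 'joint_velocities': array([ 0.00100347, -0.00133345, -0.00220998,  0.00011752,  0.00044406,
        0.00014696]), 'tau': array([ 2.00873524e-04, -5.28652239e+01, -2.79350531e+01, -2.21528981e-04,
        5.10917074e-03,  4.51431617e-06]), 'tool_pos': array([ 173.06983708, -573.89533489,  249.55840933]), 'tcp_rot': array([-8.15998059e-04,  9.89303374e-01,  1.45870382e-01, -1.58034199e-05]), 'force': array([-0.03416646,  1.05486087, -0.37370787]), 'ft_torque': array([-0.01809412,  0.01504594,  0.00906309]), 'grasp_force': 0.0, 'opening': 85.26282342753288}
```

View pics/scene0.png

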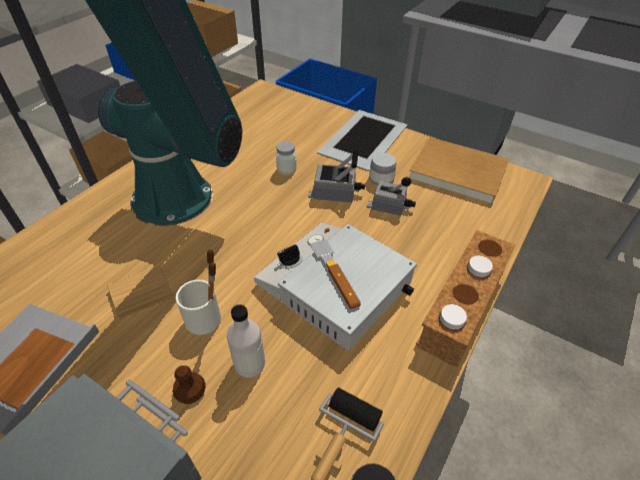

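View pics/top0.png

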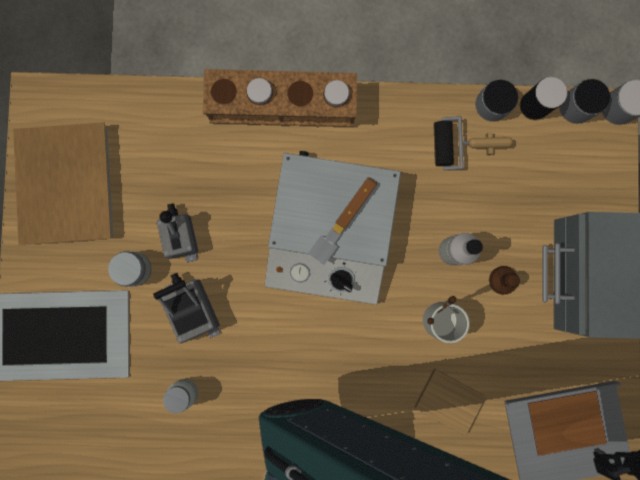

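The top view shows the hot plate centred near (335,228), with the knife from (372,182) to (322,250) and the heat control at (342,280). The plate isolator is at (190,308), the fan isolator at (176,235), the pot at (447,322), and the bottle, dabber and can around them. Next I'll zoom in on these.

Run:
```python
import cv2,numpy as np
im=cv2.imread("pics/top0.png")
a=cv2.resize(im[145:310,260:410],None,fx=3.6,fy=3.6,interpolation=cv2.INTER_CUBIC)[:594]
b=cv2.resize(im[270:350,150:225],None,fx=3.3,fy=3.3,interpolation=cv2.INTER_CUBIC)
c=cv2.resize(im[285:350,415:480],None,fx=3.8,fy=3.8,interpolation=cv2.INTER_CUBIC)
o=np.zeros((600,800,3),np.uint8);o[:a.shape[0],:a.shape[1]]=a;o[:b.shape[0],545:545+b.shape[1]]=b;o[300:300+c.shape[0],545:545+c.shape[1]]=c
cv2.imwrite("pics/z0.png",o);print(a.shape,b.shape,c.shape)
```

```text
(594, 540, 3) (264, 248, 3) (247, 247, 3)
```

View pics/z0.png

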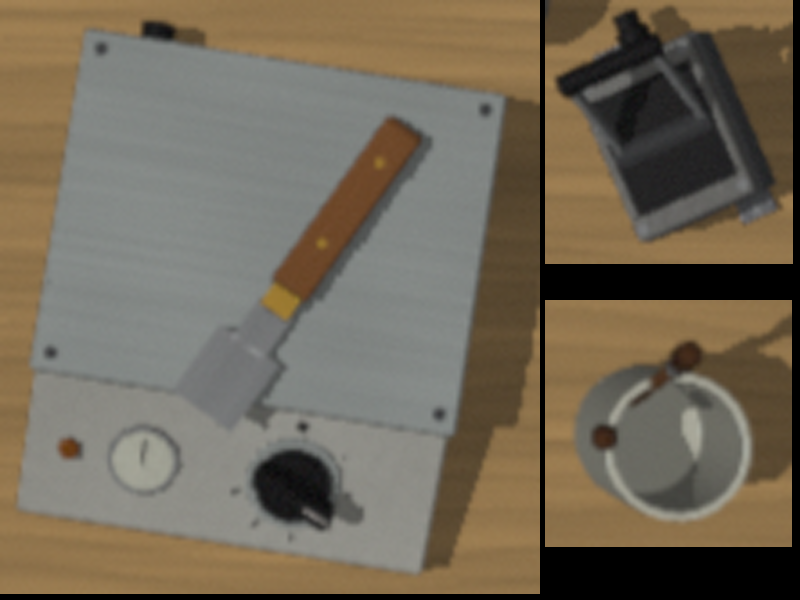

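```bash
cat > h.py <<'E'
import numpy as np, cv2
from scipy.spatial.transform import Rotation as R
from rig import bot, vision
def cal(n):
    c=vision.calibration(n); q=c["rotation"]
    return c["mtx"],np.array(c["position"]),R.from_quat([q[1],q[2],q[3],q[0]]).as_matrix()
def ray(c,p):
    K,t,M=c; d=M@np.linalg.solve(K,[p[0],p[1],1.]); return t,d/np.linalg.norm(d)
def plane(c,p,z):
    t,d=ray(c,p); return t+d*(z-t[2])/d[2]
def proj(c,P):
    K,t,M=c; v=K@(M.T@(np.array(P)-t)); return v[:2]/v[2]
def tri(c1,p1,c2,p2):
    a,u=ray(c1,p1); b,v=ray(c2,p2); s=np.linalg.lstsq(np.c_[u,-v],b-a,rcond=None)[0]
    x,y=a+s[0]*u,b+s[1]*v; return (x+y)/2,np.linalg.norm(x-y)
E
python3 - <<'E'
from h import *
T=cal("top");S=cal("scene")
f=lambda q,o,s,d=0:((q[0]-d)/s+o[0]-.5+.5/s,q[1]/s+o[1]-.5+.5/s)
C=[plane(T,f(q,(260,145),3.6),85) for q in((88,30),(505,95),(455,435),(32,368))]
print("plate",np.round(C,1)); print([round(np.linalg.norm(C[i]-C[i-1]),1) for i in range(4)])
b0,b1=C[3],C[2]; 
ex=(C[0]-C[3]+C[1]-C[2]);ex[2]=0;ex/=np.linalg.norm(ex);print("yaw",np.arctan2(ex[1],ex[0]))
ey=np.array([-ex[1],ex[0],0]); o=np.mean(C,0)-45*ex; o[2]=0; print("org",o)
ax=o-105*ex-40*ey; n=np.array([0,0,1])*np.cos(.3217)-ex*np.sin(.3217); ax[2]=50
print("knob base",ax,"grip",ax+26*n,"top",ax+38*n, "px",proj(T,ax+38*n),proj(S,ax+38*n))
up=ex*np.cos(.3217)+np.array([0,0,np.sin(.3217)]); right=np.cross(up,n)
d=plane(T,f((317,518),(260,145),3.6),80)
# intersect with plane at 38mm
t,dd=ray(T,f((317,518),(260,145),3.6)); p=t+dd*(((ax+38*n-t)@n)/(dd@n)); v=p-ax
print("mark",v@up,v@right,"ang",np.arctan2(v@right,v@up))
for n_,c in(("top",T),("scene",S)):
    im=cv2.imread(f"pics/{n_}0.png"); h=cv2.cvtColor(im,cv2.COLOR_BGR2HSV)
    m=cv2.inRange(h,(5,140,60),(14,255,200)); 
    w=np.zeros_like(m)
    (w[170:240,325:385] if n_=="top" else w[255:315,315:365])[:]=255
    m&=w; cs=max(cv2.findContours(m,0,2)[0],key=cv2.contourArea); r=cv2.minAreaRect(cs)
    B=cv2.boxPoints(r); print(n_,r,np.round(B,1).tolist())
for q in((560,85),(658,48)): print("bail",plane(T,f(q,(150,270),3.3,545),127))
im=cv2.imread("pics/scene0.png")
a=cv2.resize(im[140:220,295:425],None,fx=4,fy=4,interpolation=cv2.INTER_CUBIC)
b=cv2.resize(im[245:340,165:235],None,fx=3,fy=3,interpolation=cv2.INTER_CUBIC)
c=cv2.resize(im[220:320,250:370],None,fx=2.7,fy=2.7,interpolation=cv2.INTER_CUBIC)
o=np.zeros((600,800,3),np.uint8);o[:320,:520]=a;o[:285,530:740]=b;o[325:595,:324]=c
cv2.imwrite("pics/z1.png",o)
# pot rim
for z,q in((105,((605,440),(750,440),(680,375),(680,520))),):
    print("pot",[np.round(plane(T,f((p[0],p[1]-300),(415,285),3.8,545),z),1) for p in q])
E
```

```text
plate [[ 749.7   87.    85. ]
 [ 716.1 -170.8   85. ]
 [ 506.1 -143.9   85. ]
 [ 540.4  115.2   85. ]]
[np.float64(211.2), np.float64(260.0), np.float64(211.7), np.float64(261.3)]
yaw -0.13044315210131321
org [583.45888787 -22.27233858   0.        ]
knob base [474.14798955 -48.27479056  50.        ] grip [465.9971546  -47.20549824  74.66618137] top [462.23523077 -46.71197871  86.05057277] px [341.34720196 284.38069342] [285.21747573 248.38865452]
mark -7.192716329320939 15.239725146254695 ang 2.011770801484991
top ((356.12841796875, 202.52027893066406), (9.881050109863281, 54.40390396118164), 35.53767395019531) [[336.29998779296875, 221.8000030517578], [367.8999938964844, 177.5], [376.0, 183.3000030517578], [344.29998779296875, 227.5]]
scene ((343.3498229980469, 286.0891418457031), (47.4801025390625, 11.688651084899902), 59.30027770996094) [[326.20001220703125, 268.70001220703125], [336.29998779296875, 262.70001220703125], [360.5, 303.5], [350.3999938964844, 309.5]]
bail [429.62948159 349.98051475 127.        ]
bail [454.82914596 288.24866072 127.        ]
pot [array([ 387.8, -239.3,  105. ]), array([ 389.9, -321.5,  105. ]), array([ 425.5, -281.4,  105. ]), array([ 344. , -282.4,  105. ])]
```

View pics/z1.png

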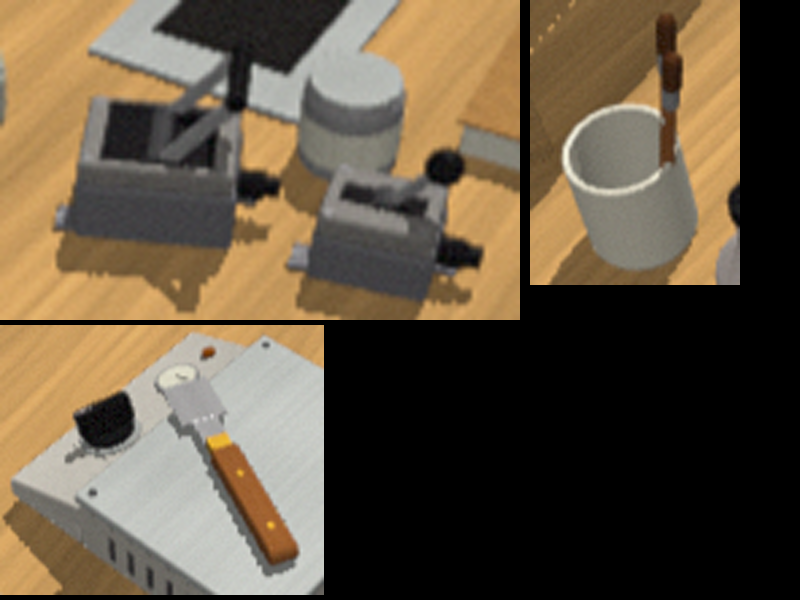

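Zoomed in, the bail leans toward its gland at top-view px (154,296)–(184,284) and scene px (355,153)–(354,165). The brushes lean to the upper left of the pot, and the knife's blade hangs over the panel but not over the knob.

Run:
```python
from h import *
print([x for x in dir(bot) if x[0]!='_'],[x for x in dir(vision) if x[0]!='_'], bot.tip_extent)
T=cal("top");S=cal("scene")
for n,a,b in(("butt+y",(367.9,177.5),(360.5,303.5)),("butt-y",(376,183.3),(350.4,309.5)),("fer+",(336.3,221.8),(336.3,262.7)),("fer-",(344.3,227.5),(326.2,268.7)),("bail-y",(184.2,284.5),(354.5,164)),("bail+y",(154.5,295.8),(355,153.5))):
    print(n,tri(T,a,S,b))
f=lambda q,o,s,d=0:((q[0]-d)/s+o[0]-.5+.5/s,q[1]/s+o[1]-.5+.5/s)
g=lambda x,y:((x-530)/3+165,y/3+245)
t=[f((x,y-300),(415,285),3.8,545) for x,y in((604,432),(688,352))]
for p in t:
  for q in (g(665,22),g(673,62)): print("brush",tri(T,p,S,q))
print("rim scene pred",[proj(S,(385,-281,z)) for z in(0,105)])
# fan
print("fan ball",tri(T,(166.5,216),S,(295+445/4,140+165/4)))
for n,p,z in(("bottle",(472,247),200),("can",(124,266),75),("dabber",(505,279),80)): print(n,plane(T,p,z))
```

```text
['Unreachable', 'hand_in', 'read_state', 'tip_extent'] ['calibration', 'grab_frame'] 19.0
butt+y (array([700.15192768, -98.15009973,  94.37177078]), np.float64(4.526395163934269))
butt-y (array([ 688.01283665, -117.73437899,   85.65710914]), np.float64(1.9025982551631797))
fer+ (array([598.5521271 , -31.40313269, 103.1507464 ]), np.float64(1.6745439626979273))
fer- (array([585.61598818, -50.7839735 ,  92.27753808]), np.float64(2.740050776191697))
bail-y (array([458.10509822, 288.71123625, 132.55006466]), np.float64(8.8760667101672))
bail+y (array([429.1117597 , 351.51214024, 120.28404239]), np.float64(1.3621156936806775))
brush (array([ 398.44521224, -221.68852582,  192.39468314]), np.float64(0.1358676651892477))
brush (array([ 398.17314277, -226.95716634,  154.36744965]), np.float64(6.234271311996907))
brush (array([ 442.15891418, -253.88833125,  247.61342029]), np.float64(3.6139255704772544))
brush (array([ 443.16651146, -259.66630095,  214.20430605]), np.float64(2.1425484191778144))
rim scene pred [array([202.13327146, 320.6843679 ]), array([193.57190585, 293.48912287])]
fan ball (array([602.84858014, 338.42881048, 101.79588502]), np.float64(4.065433337327302))
bottle [ 545.37353695 -302.08247509  200.        ]
can [490.38208696 433.43658195  75.        ]
dabber [ 483.09044455 -407.41682744   80.        ]
```

Emit:
move_arm([
  [0,-0.5,0,0,0,0],
  [0,-0.5,0,0,0,0],
  [0,-0.5,0,0,0,0],
  [0.5,0,-0.3,0,0,-0.08],
  [0.5,0,-0.3,0,0,-0.08],
  [0.5,0,-0.3,0,0,-0.08],
  [0.5,0,0,0,0,-0.08],
  [0.5,0,0,0,0,-0.08],
], grip=0.2)

```text
time: 0.77
tool_pos: [297.4, -363.4, 316.1]
tcp_rot: [0.002, 0.895, 0.445, 0.0]
force: [0.7, -0.9, -0.3]
opening: 50.9
grasp_force: 0.0
```

```bash
cat >> h.py <<'E'
import math
def pose():
    s=bot.read_state(); q=s["tcp_rot"]; return np.array(s["tool_pos"]),R.from_quat([q[1],q[2],q[3],q[0]])
def frame(z,x):  # tool rotation with given z and x approx
    z=np.array(z,float)/np.linalg.norm(z); x=np.array(x,float); x-=z*(x@z); x/=np.linalg.norm(x)
    return R.from_matrix(np.c_[x,np.cross(z,x),z])
def plan(wps,start=None,vmax=36,wmax=6.6):
    p,r=start or pose(); rows=[]
    for P,Q in wps:
        P=np.array(P,float); w=(r.inv()*Q).as_rotvec(); n=max(1,math.ceil(np.linalg.norm(P-p)/vmax),math.ceil(np.degrees(np.linalg.norm(w))/wmax))
        p0,r0=p,r
        for k in range(1,n+1):
            pt=p0+(P-p0)*k/n; rt=r0*R.from_rotvec(w*k/n)
            row=np.round(np.r_[r.inv().apply(pt-p)/80,(r.inv()*rt).as_rotvec()/(np.pi/2)],3)
            p=p+r.apply(row[:3]*80); r=r*R.from_rotvec(row[3:]*np.pi/2); rows.append([float(v) for v in row+0.])
    for i in range(0,len(rows),8): print(rows[i:i+8])
    return p,r
E
python3 - <<'E'
from h import *
s=bot.read_state(); p,r=pose(); c=cal("wrist")
print(s["qpos"],p,np.hypot(p[0],p[1])); print("cam in tool",r.inv().apply(c[1]-p),(r.inv().as_matrix()@c[2]).round(3)); print(c[0])
a=np.radians(146.7); print(plan([((570,-70,330),frame((0,0,-1),(np.cos(a),np.sin(a),0)))])[0])
E
```

```text
[-1.03239565e+00  1.05776641e-01  1.68569799e+00  2.70292230e-04
  1.34617364e+00 -3.84565233e-01] [ 297.38062963 -363.35838968  316.09681473] 469.5365355673367
cam in tool [  70.58945552   -1.68093094 -123.8349977 ] [[-0.    -0.962 -0.274]
 [ 1.     0.    -0.   ]
 [ 0.    -0.274  0.962]]
[[340.6894409    0.         326.80975935]
 [  0.         340.6894409  246.06639158]
 [  0.           0.           1.        ]]
[[0.332, 0.034, -0.012, 0.0, 0.0, -0.069], [0.326, 0.069, -0.012, 0.0, 0.0, -0.07], [0.317, 0.105, -0.012, 0.0, 0.001, -0.069], [0.304, 0.138, -0.011, 0.0, 0.0, -0.07], [0.287, 0.171, -0.011, 0.0, 0.0, -0.069], [0.266, 0.201, -0.012, 0.001, 0.0, -0.07], [0.243, 0.229, -0.011, 0.0, 0.0, -0.069], [0.216, 0.254, -0.012, 0.0, 0.0, -0.07]]
[[0.188, 0.276, -0.012, 0.0, 0.001, -0.069], [0.156, 0.295, -0.011, 0.0, 0.0, -0.07], [0.124, 0.31, -0.012, 0.0, 0.0, -0.069], [0.089, 0.322, -0.011, 0.0, 0.0, -0.07], [0.053, 0.329, -0.012, 0.0, 0.0, -0.069], [0.017, 0.333, -0.011, 0.0, 0.0, -0.07], [-0.02, 0.334, -0.012, 0.0, 0.0, -0.069]]
[570.0503159  -69.99302141 330.03105209]
```

Emit:
move_arm([
  [0.332,0.034,-0.012,0.0,0.0,-0.069],
  [0.326,0.069,-0.012,0.0,0.0,-0.07],
  [0.317,0.105,-0.012,0.0,0.001,-0.069],
  [0.304,0.138,-0.011,0.0,0.0,-0.07],
  [0.287,0.171,-0.011,0.0,0.0,-0.069],
  [0.266,0.201,-0.012,0.001,0.0,-0.07],
  [0.243,0.229,-0.011,0.0,0.0,-0.069],
  [0.216,0.254,-0.012,0.0,0.0,-0.07],
])

```text
time: 1.43
tool_pos: [442.2, -206.1, 321.9]
tcp_rot: [-0.001, 0.623, 0.782, 0.0]
force: [-0.0, 0.4, 0.3]
opening: 51.1
grasp_force: 0.0
```

Emit:
move_arm([
  [0.188,0.276,-0.012,0.0,0.001,-0.069],
  [0.156,0.295,-0.011,0.0,0.0,-0.07],
  [0.124,0.31,-0.012,0.0,0.0,-0.069],
  [0.089,0.322,-0.011,0.0,0.0,-0.07],
  [0.053,0.329,-0.012,0.0,0.0,-0.069],
  [0.017,0.333,-0.011,0.0,0.0,-0.07],
  [-0.02,0.334,-0.012,0.0,0.0,-0.069],
  [0,0,0,0,0.07,0],
])

```text
time: 2.1
tool_pos: [570.3, -65.7, 329.8]
tcp_rot: [-0.053, 0.284, 0.957, 0.018]
force: [-1.5, -0.2, -0.8]
opening: 51.2
grasp_force: 0.0
```

Run:
```python
from h import *
s=bot.read_state(); p,r=pose(); im=vision.grab_frame("wrist"); c=cal("wrist"); cv2.imwrite("pics/w1.png",im[:,:,::-1])
print(s["qpos"],p,r.as_matrix().round(3).tolist()); np.savez("w1.npz",K=c[0],t=c[1],M=c[2])
```

```text
[-0.25981444  0.31461053  1.38335568  0.03986098  1.54845556 -1.25765374] [570.2538862  -65.71281966 329.83931297] [[-0.834, 0.545, -0.091], [0.541, 0.839, 0.065], [0.112, 0.005, -0.994]]
```

View pics/w1.png

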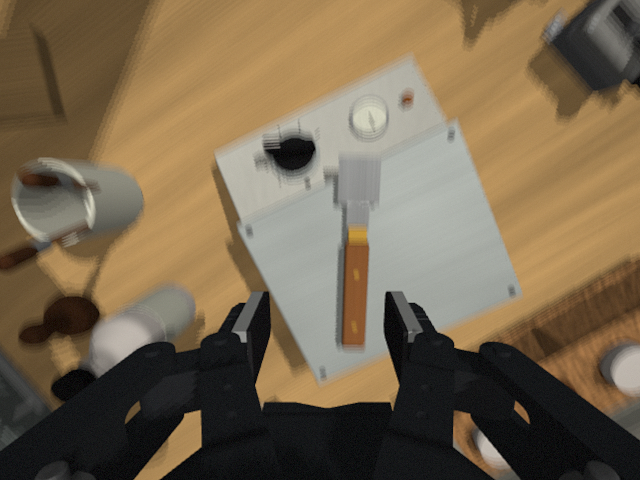

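The wrist view shows the knife upright in the picture, blade tip at (360,158) and butt at (353,345), clear of the knob at (292,152). The pot is at (75,200). The frame is blurred, so I'll take a settled one, measure, and fit the arm's geometry for reach.

```bash
cat >> h.py <<'E'
def fk(q,g):
    h,L1,L2,Lt,d=g
    A=R.from_euler("z",q[0]); B=R.from_euler("y",q[1]); C=B*R.from_euler("y",q[2]); D=C*R.from_euler("z",q[3])*R.from_euler("y",q[4])
    v=np.array([0,d,h])+B.apply([0,0,L1])+C.apply([0,0,L2])+D.apply([0,0,Lt])
    return A.apply(v), A*D*R.from_euler("z",q[5]+np.pi/2)
E
python3 - <<'E'
from h import *
from scipy.optimize import least_squares
s=bot.read_state(); p,r=pose(); im=vision.grab_frame("wrist"); c=cal("wrist"); cv2.imwrite("pics/w2.png",im[:,:,::-1])
np.savez("w2.npz",K=c[0],t=c[1],M=c[2])
Q=[[-1.39310932,.359402313,1.51131755,2e-5,1.27250498,-.115104514],[-1.03239565,.105776641,1.68569799,.00027,1.34617364,-.384565],s["qpos"]]
P=[[173.07,-573.9,249.56],[297.38,-363.36,316.1],p]
f=lambda g:np.concatenate([fk(q,g)[0]-x for q,x in zip(Q,P)])
o=least_squares(f,[400,560,420,300,70]); print(o.x,o.fun.round(1)); np.save("g.npy",o.x)
print(np.degrees((fk(s["qpos"],o.x)[1].inv()*r).as_rotvec()))
hsv=cv2.cvtColor(im,cv2.COLOR_RGB2HSV); m=cv2.inRange(hsv,(3,120,50),(14,255,220)); m[:200]=0;m[:,:320]=0;m[:,390:]=0;m[360:]=0
ct=max(cv2.findContours(m,0,2)[0],key=cv2.contourArea); B=cv2.boxPoints(cv2.minAreaRect(ct)); print(B.tolist())
for z in(100,): print([plane(c,b,z).round(1).tolist() for b in B])
# height: same top-view box
T=cal("top"); tb=np.array([[336.3,221.8],[367.9,177.5],[376,183.3],[344.3,227.5]])
W=sorted(B.tolist(),key=lambda b:b[1]); 
far=np.mean(W[2:],0); near=np.mean(W[:2],0)
print("butt",tri(T,tb[1:3].mean(0),c,far),"fer",tri(T,tb[[0,3]].mean(0),c,near))
E
```

```text
[ 48.11541305 575.6450921  413.01859009 214.67047976  70.77748999] [ 2.1 -0.9  0.7  1.7  0.8 -0.6 -2.2 -3.2 -0.1]
[-9.54166404e-15  9.64105638e-15 -1.97293783e-14]
[[344.8219909667969, 352.8734130859375], [348.0614318847656, 245.97157287597656], [371.3733825683594, 246.677978515625], [368.1339416503906, 353.579833984375]]
[[686.3, -121.3, 100.0], [586.2, -51.9, 100.0], [600.6, -31.6, 100.0], [701.5, -99.9, 100.0]]
butt (array([ 689.02380733, -107.62707533,  110.83156678]), np.float64(1.686523573527909)) fer (array([591.58851334, -41.09780777, 108.3902778 ]), np.float64(1.2695553459818467))
```

```bash
cat >> h.py <<'E'
from scipy.optimize import least_squares
LO=np.array([-2.97,-1.01,.21,-.96,.2,-2.98]);HI=np.array([2.97,2.36,2.38,4.11,2.71,2.98])
def ik(P,Q,q0):
    g=np.load("g.npy")
    def f(q):
        p,r=fk(q,g); return np.r_[(p-P)/10,(r.inv()*Q).as_rotvec()*20]
    o=least_squares(f,np.clip(q0,LO+.01,HI-.01),bounds=(LO,HI)); return o.x,o.cost
def knifeR(kx,kz,phi):
    kx=np.array(kx,float);kz=np.array(kz,float); return frame(-np.cos(phi)*kz-np.sin(phi)*kx, np.cos(phi)*kx-np.sin(phi)*kz)
E
python3 - <<'E'
from h import *
U=np.array([0,0,1.])
for phi in(0,20,30):
  for az in(-50,-36,-20,0,20):
    a=np.radians(az); h=np.array([np.cos(a),np.sin(a),0]); ph=np.radians(phi)
    res=[]
    for z in(130,230):
      b=min((ik((378,-290,z),knifeR(U,-h,ph),np.array([q1,q2,1.8,q4,1.,1.5])) for q1 in(-.8,) for q4 in(-.5,0,.5,1.2) for q2 in (-.3,.3)),key=lambda t:t[1])
      res.append((round(b[1],3),b[0].round(2).tolist()))
    print(phi,az,res)
E
```

```text
0 -50 [(np.float64(48.494), [-0.52, 0.38, 2.38, 3.84, 1.06, -1.85]), (np.float64(18.29), [-0.64, 0.1, 2.38, 3.61, 0.78, -1.87])]
0 -36 [(np.float64(62.743), [-0.92, 0.25, 2.38, 2.66, 0.75, -1.31]), (np.float64(23.111), [-0.92, 0.05, 2.38, 2.66, 0.69, -1.25])]
0 -20 [(np.float64(39.373), [-1.21, 0.42, 2.38, 1.95, 1.29, -1.23]), (np.float64(14.551), [-1.17, 0.14, 2.38, 2.03, 1.09, -1.0])]
0 0 [(np.float64(9.349), [-1.28, 0.52, 2.38, 1.7, 1.5, -1.33]), (np.float64(1.489), [-1.27, 0.26, 2.38, 1.77, 1.43, -1.08])]
0 20 [(np.float64(0.0), [-1.3, 0.57, 2.36, 1.5, 1.59, -1.36]), (np.float64(0.0), [-1.3, 0.35, 2.28, 1.51, 1.61, -1.06])]
20 -50 [(np.float64(17.429), [-0.68, 0.2, 2.38, 3.67, 0.51, -1.93]), (np.float64(1.275), [-0.73, 0.01, 2.38, 3.49, 0.44, -1.83])]
20 -36 [(np.float64(21.105), [-0.89, 0.17, 2.38, 2.58, 0.44, -1.2]), (np.float64(2.065), [-0.92, -0.01, 2.38, 2.48, 0.45, -1.08])]
20 -20 [(np.float64(14.393), [-1.1, 0.23, 2.38, 1.91, 0.79, -0.94]), (np.float64(0.707), [-1.11, 0.03, 2.38, 1.92, 0.76, -0.82])]
20 0 [(np.float64(2.212), [-1.23, 0.33, 2.38, 1.65, 1.1, -1.08]), (np.float64(0.0), [-1.23, 0.12, 2.33, 1.59, 1.09, -0.82])]
20 20 [(np.float64(0.0), [-1.26, 0.4, 2.3, 1.38, 1.27, -1.11]), (np.float64(0.0), [-1.26, 0.22, 2.19, 1.3, 1.34, -0.81])]
30 -50 [(np.float64(6.41), [-0.72, 0.17, 2.38, 3.62, 0.36, -1.92]), (np.float64(0.0), [-0.76, -0.01, 2.35, 3.54, 0.26, -1.9])]
30 -36 [(np.float64(8.08), [-0.89, 0.15, 2.38, 2.48, 0.34, -1.1]), (np.float64(0.0), [-0.92, -0.03, 2.36, 2.29, 0.33, -0.89])]
30 -20 [(np.float64(5.024), [-1.06, 0.19, 2.38, 1.86, 0.63, -0.84]), (np.float64(0.0), [-1.07, -0.0, 2.34, 1.73, 0.62, -0.61])]
30 0 [(np.float64(0.134), [-1.19, 0.26, 2.38, 1.6, 0.93, -0.97]), (np.float64(0.0), [-1.19, 0.07, 2.26, 1.4, 0.96, -0.6])]
30 20 [(np.float64(0.0), [-1.22, 0.34, 2.27, 1.28, 1.13, -0.97]), (np.float64(0.0), [-1.22, 0.17, 2.14, 1.17, 1.23, -0.67])]
```

```bash
cat > kn.py <<'E'
from h import *
U=np.array([0,0,1.]); PHI=np.radians(20)
butt=np.array([694.,-110.6,0]);fer=np.array([593.4,-41.8,0]); KX=(fer-butt)/np.linalg.norm(fer-butt)
kn=lambda x,z: fer+(x-25)*KX+np.array([0,0,z])
G=knifeR(KX,U,PHI); tz=G.apply([0,0,1]); gp=kn(13,110)
az=np.radians(42); H=np.array([np.cos(az),np.sin(az),0]); F=knifeR(U,-H,PHI)
slot=np.array([378.,-290,0])-14*H
E
python3 - <<'E'
from kn import *
print(G.apply([1,0,0]),gp,"final",slot,np.degrees((G.inv()*F).magnitude()))
q=bot.read_state()["qpos"]
path=[(gp-60*tz,G),(gp,G),(gp+[0,0,100],G)]
a=gp+[0,0,260]; b=slot+[0,0,370]
w=(G.inv()*F).as_rotvec()
for k in np.linspace(0,1,7): path.append((a+(b-a)*k,G*R.from_rotvec(w*k)))
path+=[(slot+[0,0,z],F) for z in(300,210,125)]
for P,Q in path:
    q,c=ik(P,Q,q); print(np.round(P),q.round(2),round(c,3))
plan([(gp-50*tz,G)])
plan([(gp-50*tz,G),(gp,G)],vmax=14)
E
```

```text
[-0.7756486   0.53046345 -0.34202014] [603.30513595 -48.574089   110.        ] final [ 367.59597244 -299.36782849    0.        ] 128.15869303122003
[586. -37. 166.] [-0.13  0.31  1.84 -0.25  0.69 -0.93] 0.0
[603. -49. 110.] [-0.14  0.4   1.88 -0.28  0.57 -0.9 ] 0.0
[603. -49. 210.] [-0.14  0.3   1.74 -0.21  0.8  -0.99] 0.0
[603. -49. 370.] [-0.14  0.22  1.44 -0.16  1.17 -1.07] 0.0
[564. -90. 370.] [-0.32  0.18  1.48  0.11  1.26 -1.05] 0.0
[ 525. -132.  370.] [-0.52  0.16  1.53  0.36  1.37 -1.01] 0.0
[ 485. -174.  370.] [-0.72  0.15  1.59  0.58  1.48 -0.95] 0.0
[ 446. -216.  370.] [-0.91  0.15  1.66  0.77  1.6  -0.86] 0.0
[ 407. -258.  370.] [-1.09  0.16  1.74  0.93  1.7  -0.72] 0.0
[ 368. -299.  370.] [-1.25  0.18  1.81  1.07  1.78 -0.55] 0.0
[ 368. -299.  300.] [-1.25  0.25  1.93  1.05  1.69 -0.71] 0.0
[ 368. -299.  210.] [-1.25  0.36  2.04  1.04  1.58 -0.9 ] 0.0
[ 368. -299.  125.] [-1.25  0.49  2.12  1.04  1.47 -1.09] 0.0
[[-0.043, 0.091, 0.424, 0.0, -0.059, 0.002], [-0.003, 0.092, 0.426, 0.001, -0.059, 0.001], [0.037, 0.092, 0.424, 0.0, -0.06, 0.002], [0.077, 0.092, 0.419, 0.0, -0.059, 0.002], [0.115, 0.091, 0.41, 0.001, -0.059, 0.002]]
[[-0.016, 0.035, 0.163, 0.0, -0.023, 0.001], [-0.011, 0.035, 0.164, 0.0, -0.023, 0.0], [-0.004, 0.035, 0.163, 0.0, -0.022, 0.001], [0.001, 0.036, 0.164, 0.001, -0.023, 0.001], [0.007, 0.035, 0.164, 0.0, -0.023, 0.0], [0.013, 0.036, 0.163, 0.0, -0.023, 0.001], [0.019, 0.035, 0.163, 0.0, -0.022, 0.001], [0.025, 0.035, 0.162, 0.0, -0.023, 0.0]]
[[0.03, 0.036, 0.161, 0.0, -0.023, 0.001], [0.037, 0.035, 0.159, 0.0, -0.023, 0.001], [0.042, 0.035, 0.159, 0.0, -0.023, 0.0], [0.048, 0.035, 0.156, 0.001, -0.022, 0.001], [0.053, 0.036, 0.155, 0.0, -0.023, 0.001], [0.0, 0.0, 0.156, 0.0, 0.0, 0.0], [0.0, 0.0, 0.157, 0.0, 0.0, 0.0], [0.0, 0.0, 0.156, 0.0, 0.0, 0.0]]
[[0.0, 0.0, 0.156, 0.0, 0.0, 0.0]]
```

Emit:
move_arm([
  [-0.043,0.091,0.424,0.0,-0.059,0.002],
  [-0.003,0.092,0.426,0.001,-0.059,0.001],
  [0.037,0.092,0.424,0.0,-0.06,0.002],
  [0.077,0.092,0.419,0.0,-0.059,0.002],
  [0.115,0.091,0.41,0.001,-0.059,0.002],
  [0,0,0,0,0,0],
  [0,0,0,0,0,0],
])

```text
time: 2.78
tool_pos: [583.5, -39.1, 158.1]
tcp_rot: [0.161, 0.291, 0.942, -0.052]
force: [1.7, -0.5, 0.3]
opening: 51.2
grasp_force: 0.0
```

Run:
```python
from kn import *
p,r=pose(); print(p, gp-50*tz, np.degrees((r.inv()*G).as_rotvec()), bot.read_state()["qpos"].round(2))
im=vision.grab_frame("wrist"); c=cal("wrist")
hsv=cv2.cvtColor(im,cv2.COLOR_RGB2HSV); m=cv2.inRange(hsv,(3,120,50),(14,255,220)); m[:,:290]=0;m[:,420:]=0
ct=max(cv2.findContours(m,0,2)[0],key=cv2.contourArea); B=cv2.boxPoints(cv2.minAreaRect(ct)); print(B.tolist())
print([plane(c,b,103).round(1).tolist() for b in B], "old axis pts",kn(25,0),kn(-90,0))
plan([(gp,G)],vmax=12)
cv2.imwrite("pics/w3.png",im[:,:,::-1])
```

```text
[583.52343402 -39.11037489 158.10701262] [589.18948588 -38.92044362 156.98463104] [-0.24759377 -0.53544132  0.08651079] [-0.08  0.34  1.88 -0.28  0.65 -0.85]
[[315.0, 250.0], [358.0, 250.0], [358.0, 384.0], [315.0, 384.0]]
[[586.1, -45.8, 103.0], [599.5, -26.2, 103.0], [709.0, -93.1, 103.0], [690.3, -120.4, 103.0]] old axis pts [593.4 -41.8   0. ] [ 688.32421953 -106.71835292    0.        ]
[[0.001, 0.005, 0.135, 0.0, -0.001, 0.0], [0.001, 0.005, 0.135, 0.0, 0.0, 0.0], [0.002, 0.005, 0.136, -0.001, -0.001, 0.0], [0.001, 0.005, 0.135, 0.0, 0.0, 0.0], [0.002, 0.004, 0.135, 0.0, -0.001, 0.0]]
```

View pics/w3.png

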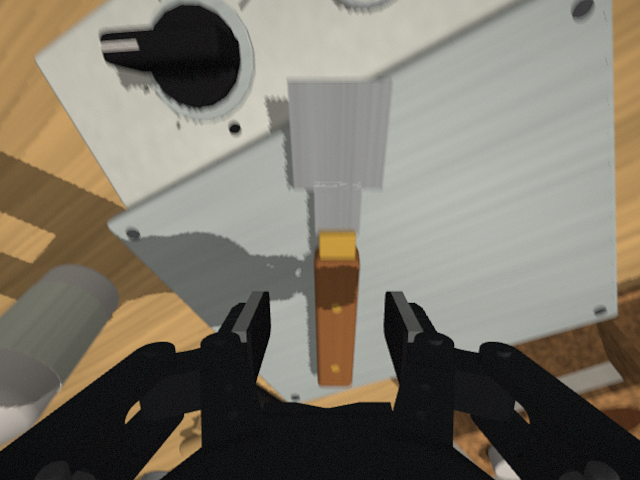

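The close view shows the handle centred near column 337 while the finger gap is centred near 327, so I need about 4 mm more along tool +y. The mark on the knob points left at (108,46) in the picture.

Emit:
move_arm([
  [0.001,0.01,0.135,0,-0.001,0],
  [0.001,0.01,0.135,0,0,0],
  [0.002,0.01,0.135,0,-0.001,0],
  [0.001,0.01,0.135,0,0,0],
  [0.002,0.01,0.12,0,-0.001,0],
  [0,0,0,0,0,0],
  [0,0,0,0,0,0],
])

```text
time: 3.42
tool_pos: [604.3, -46.7, 109.5]
tcp_rot: [0.166, 0.292, 0.94, -0.052]
force: [-0.6, 0.5, -0.2]
opening: 51.3
grasp_force: 0.0
```

Emit:
move_arm([
  [0.008,0,0.022,0,0,0],
  [0,0,0,0,0,0],
  [0,0,0,0,0,0],
])

```text
time: 3.67
tool_pos: [604.7, -46.4, 109.1]
tcp_rot: [0.167, 0.292, 0.94, -0.052]
force: [0.1, 0.5, 1.1]
opening: 51.3
grasp_force: 0.0
```

Emit:
move_arm([
  [0,0,0,0,0,0],
  [0,0,0,0,0,0],
  [0,0,0,0,0,0],
  [0,0,0,0,0,0],
  [0,0,0,0,0,0],
], grip=-1, newtons=60)

```text
time: 4.08
tool_pos: [604.9, -46.4, 109.4]
tcp_rot: [0.167, 0.292, 0.94, -0.052]
force: [-2.1, 0.8, 6.8]
opening: 24.5
grasp_force: 59.7
```

Run:
```python
from kn import *
p,r=pose()
st=plan([(p+[0,0,60],r)],vmax=20)
plan([(p+[0,0,255],r)],start=st,vmax=34)
```

```text
[[-0.065, 0.0, -0.176, 0.0, 0.0, 0.0], [-0.064, 0.0, -0.176, 0.0, 0.0, 0.0], [-0.065, 0.0, -0.176, 0.0, 0.0, 0.0], [-0.065, 0.0, -0.176, 0.0, 0.0, 0.0]]
[[-0.14, 0.0, -0.381, 0.0, 0.0, 0.0], [-0.14, 0.0, -0.382, 0.0, 0.0, 0.0], [-0.14, 0.0, -0.381, 0.0, 0.0, 0.0], [-0.14, 0.001, -0.381, 0.0, 0.0, 0.0], [-0.141, 0.0, -0.381, 0.0, 0.0, 0.0], [-0.14, 0.0, -0.382, 0.0, 0.0, 0.0]]
```

Emit:
move_arm([
  [-0.065,0,-0.176,0,0,0],
  [-0.065,0,-0.176,0,0,0],
  [-0.065,0,-0.176,0,0,0],
  [-0.065,0,-0.176,0,0,0],
])

```text
time: 4.42
tool_pos: [604.2, -46.4, 169.0]
tcp_rot: [0.166, 0.292, 0.94, -0.052]
force: [0.4, 0.1, -0.3]
opening: 24.1
grasp_force: 59.0
```

Emit:
move_arm([
  [-0.14,0,-0.38,0,0,0],
  [-0.14,0,-0.38,0,0,0],
  [-0.14,0,-0.38,0,0,0],
  [-0.14,0,-0.38,0,0,0],
  [-0.14,0,-0.38,0,0,0],
  [-0.14,0,-0.38,0,0,0],
  [0,0,0,0,0,0],
  [0,0,0,0,0,0],
])

```text
time: 5.08
tool_pos: [606.0, -46.7, 365.6]
tcp_rot: [0.169, 0.292, 0.94, -0.051]
force: [0.2, -0.1, -2.2]
opening: 24.3
grasp_force: 59.2
```

Run:
```python
from kn import *
p,r=pose(); print(p,bot.read_state()["opening"])
im=vision.grab_frame("wrist"); cv2.imwrite("pics/w4.png",im[:,:,::-1])
sl=slot+[0,0,370]
plan([(sl,F)],vmax=22,wmax=6)
```

```text
[606.01547687 -46.67634264 365.62697745] 24.278193972662088
[[0.027, -0.195, -0.014, -0.024, 0.032, 0.051], [0.011, -0.195, -0.02, -0.024, 0.031, 0.051], [-0.002, -0.195, -0.028, -0.024, 0.032, 0.052], [-0.018, -0.193, -0.035, -0.023, 0.031, 0.051], [-0.03, -0.19, -0.043, -0.024, 0.032, 0.051], [-0.043, -0.185, -0.052, -0.024, 0.031, 0.051], [-0.055, -0.179, -0.062, -0.024, 0.032, 0.052], [-0.066, -0.171, -0.071, -0.024, 0.031, 0.051]]
[[-0.075, -0.163, -0.081, -0.024, 0.032, 0.051], [-0.084, -0.153, -0.091, -0.023, 0.031, 0.051], [-0.092, -0.143, -0.1, -0.024, 0.032, 0.052], [-0.097, -0.131, -0.111, -0.024, 0.031, 0.051], [-0.101, -0.119, -0.12, -0.024, 0.032, 0.051], [-0.104, -0.106, -0.129, -0.024, 0.031, 0.051], [-0.106, -0.092, -0.138, -0.024, 0.032, 0.052], [-0.105, -0.079, -0.147, -0.023, 0.031, 0.051]]
[[-0.104, -0.064, -0.154, -0.024, 0.032, 0.051], [-0.101, -0.051, -0.162, -0.024, 0.032, 0.051], [-0.095, -0.036, -0.168, -0.024, 0.031, 0.052], [-0.09, -0.022, -0.174, -0.024, 0.032, 0.051], [-0.082, -0.009, -0.179, -0.024, 0.031, 0.051], [-0.074, 0.004, -0.183, -0.023, 0.032, 0.051]]
```

View pics/w4.png

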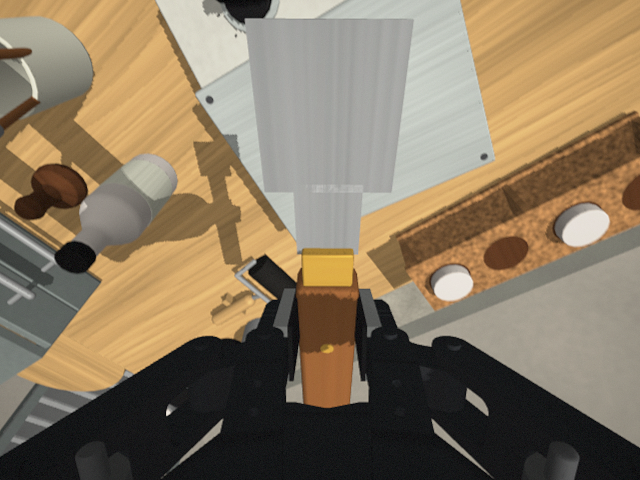

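The knife is held square between the pads: ferrule at (328,265), blade tip at row 18. Carrying it to above the pot.

Emit:
move_arm([
  [0.027,-0.195,-0.014,-0.024,0.032,0.051],
  [0.011,-0.195,-0.02,-0.024,0.031,0.051],
  [-0.002,-0.195,-0.028,-0.024,0.032,0.052],
  [-0.018,-0.193,-0.035,-0.023,0.031,0.051],
  [-0.03,-0.19,-0.043,-0.024,0.032,0.051],
  [-0.043,-0.185,-0.052,-0.024,0.031,0.051],
  [-0.055,-0.179,-0.062,-0.024,0.032,0.052],
  [-0.066,-0.171,-0.071,-0.024,0.031,0.051],
])

```text
time: 5.8
tool_pos: [517.5, -138.7, 363.7]
tcp_rot: [0.029, 0.55, 0.81, 0.199]
force: [0.0, 0.3, -1.8]
opening: 24.4
grasp_force: 59.2
```

Emit:
move_arm([
  [-0.075,-0.163,-0.081,-0.024,0.032,0.051],
  [-0.084,-0.153,-0.091,-0.023,0.031,0.051],
  [-0.092,-0.143,-0.1,-0.024,0.032,0.052],
  [-0.097,-0.131,-0.111,-0.024,0.031,0.051],
  [-0.101,-0.119,-0.12,-0.024,0.032,0.051],
  [-0.104,-0.106,-0.129,-0.024,0.031,0.051],
  [-0.106,-0.092,-0.138,-0.024,0.032,0.052],
  [-0.105,-0.079,-0.147,-0.023,0.031,0.051],
])

```text
time: 6.47
tool_pos: [431.6, -230.7, 366.5]
tcp_rot: [-0.113, 0.717, 0.548, 0.416]
force: [0.4, 0.5, -1.0]
opening: 24.3
grasp_force: 59.2
```

Emit:
move_arm([
  [-0.104,-0.064,-0.154,-0.024,0.032,0.051],
  [-0.101,-0.051,-0.162,-0.024,0.032,0.051],
  [-0.095,-0.036,-0.168,-0.024,0.031,0.052],
  [-0.09,-0.022,-0.174,-0.024,0.032,0.051],
  [-0.082,-0.009,-0.179,-0.024,0.031,0.051],
  [-0.074,0.004,-0.183,-0.023,0.032,0.051],
  [0,0,0,0,0,0],
  [0,0,0,0,0,0],
])

```text
time: 7.13
tool_pos: [367.3, -299.6, 368.4]
tcp_rot: [-0.207, 0.765, 0.292, 0.536]
force: [-0.4, 0.2, -0.6]
opening: 24.6
grasp_force: 59.4
```

Run:
```python
from kn import *
p,r=pose(); print(p,slot,np.degrees((r.inv()*F).as_rotvec()),bot.read_state()["qpos"].round(2))
c=cal("wrist")
# knife pitch in grip: fit phi', offset from w4 rows (camera fixed in tool)
ct=r.inv().apply(c[1]-p); cM=r.inv().as_matrix()@c[2]; cc=(c[0],ct,cM)
obs=[((115,8.9),18),((41,17.),250),((25,18),283)]
def f(v):
    ph,ox,oz=v; out=[]
    for (x,z),row in obs:
        kx=np.array([np.cos(ph),0,-np.sin(ph)]); kz=np.array([-np.sin(ph),0,-np.cos(ph)])
        out.append(proj(cc,kx*(x+ox)+kz*(z+oz))[1]-row)
    return out
o=least_squares(f,[.35,-13,-24]); print("phi deg",np.degrees(o.x[0]),o.x[1:],o.fun)
for n in("scene","top"):
    im=vision.grab_frame(n); cv2.imwrite(f"pics/{n}5.png",im[:,:,::-1])
a=cv2.imread("pics/scene5.png")[120:360,120:300]; b=cv2.imread("pics/top5.png")[240:380,400:520]
o=np.zeros((600,800,3),np.uint8);o[:600,:450]=cv2.resize(a,(450,600));o[:408,450:]=cv2.resize(b,(350,408)); cv2.imwrite("pics/z5.png",o)
```

```text
[ 367.33455799 -299.57984936  368.40955904] [ 367.59597244 -299.36782849    0.        ] [-0.00526493 -0.11583459 -0.18501298] [-1.47  0.4   1.78  0.9   1.84 -0.81]
phi deg 19.529263723451063 [-10.94633767 -30.29378004] [ 3.19744231e-14 -2.84217094e-14  5.68434189e-14]
```

View pics/z5.png

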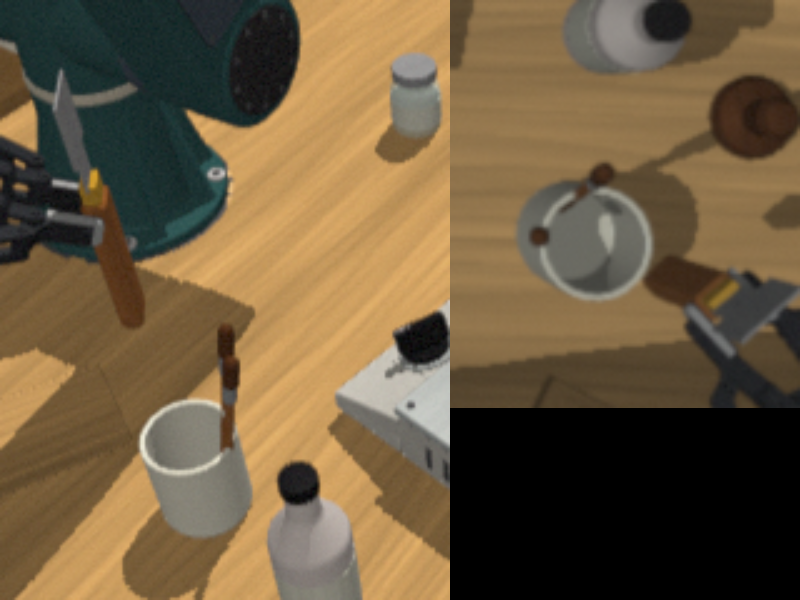

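The picture shows the knife upright in the gripper: butt at scene px (173,250) and top px (474,336), beside the pot rim centred near top px (450,323). Checking the offset from butt to slot from these.

Run:
```python
from kn import *
T=cal("top");S=cal("scene"); p,r=pose()
im=cv2.imread("pics/top5.png"); h=cv2.cvtColor(im,cv2.COLOR_BGR2HSV)
sc=cv2.imread("pics/scene5.png"); hs=cv2.cvtColor(sc,cv2.COLOR_BGR2HSV)
m=cv2.inRange(hs,(3,120,50),(14,255,220)); m[:190]=0;m[255:]=0;m[:,:150]=0;m[:,200:]=0
m2=cv2.inRange(h,(3,120,40),(14,255,220)); m2[:320]=0;m2[350:]=0;m2[:,:460]=0;m2[:,500:]=0
for k in(m,m2):
    ct=max(cv2.findContours(k,0,2)[0],key=cv2.contourArea); rc=cv2.minAreaRect(ct); print(np.round(cv2.boxPoints(rc),1).tolist())
b,e=tri(T,(474.5,335),S,(173,249)); print("butt",b,e,"rel tcp",b-p, "along H",(b-p)@H)
print("pot bottom-rim check: centre", plane(T,(450.4,323.1),105))
# rim in scene by crop ellipse centre (188,438)/2.5
c,e=tri(T,(450.4,323.1),S,(120+189/2.5,120+438/2.5)); print("rim tri",c,e)
```

```text
[[150.0, 198.10000610351562], [162.3000030517578, 193.89999389648438], [180.8000030517578, 247.6999969482422], [168.5, 251.89999389648438]]
[[465.29998779296875, 339.8999938964844], [470.5, 325.29998779296875], [494.1000061035156, 333.70001220703125], [488.8999938964844, 348.29998779296875]]
butt [ 377.21042455 -292.54530891  253.74459945] 4.7725808322411245 rel tcp [   9.01066086    6.32286207 -115.7891252 ] along H 10.927046525208432
pot bottom-rim check: centre [ 385.41908486 -282.38431832  105.        ]
rim tri [ 386.98307715 -281.56861788  100.92946332] 5.018045139812671
```

Run:
```python
from kn import *
s=plan([((365,-303,340),F)],vmax=12)
s=plan([((365,-303,230),F)],start=s,vmax=25)
plan([((365,-303,134),F)],start=s,vmax=14)
```

```text
[[-0.123, 0.004, 0.022, 0.0, 0.0, 0.0], [-0.123, 0.004, 0.022, -0.001, 0.0, 0.0], [-0.123, 0.003, 0.022, 0.0, 0.0, 0.0]]
[[-0.258, 0.0, 0.094, 0.0, 0.0, 0.0], [-0.259, 0.0, 0.094, 0.0, 0.0, 0.0], [-0.258, 0.0, 0.094, 0.0, 0.0, 0.0], [-0.259, 0.0, 0.093, 0.0, 0.0, 0.0], [-0.258, 0.0, 0.094, 0.0, 0.0, 0.0]]
[[-0.161, 0.0, 0.059, 0.0, 0.0, 0.0], [-0.161, 0.0, 0.058, 0.0, 0.0, 0.0], [-0.161, 0.0, 0.059, 0.0, 0.0, 0.0], [-0.162, 0.0, 0.058, 0.0, 0.0, 0.0], [-0.161, -0.001, 0.059, 0.0, 0.0, 0.0], [-0.161, 0.0, 0.059, 0.0, 0.0, 0.0], [-0.161, 0.0, 0.058, 0.0, 0.0, 0.0]]
```

Emit:
move_arm([
  [-0.123,0.004,0.022,0,0,0],
  [-0.123,0.004,0.022,0,0,0],
  [-0.123,0.003,0.022,0,0,0],
  [-0.258,0,0.094,0,0,0],
  [-0.258,0,0.094,0,0,0],
  [-0.258,0,0.094,0,0,0],
  [-0.258,0,0.094,0,0,0],
  [-0.22,0,0.08,0,0,0],
])

```text
time: 7.9
tool_pos: [364.9, -303.0, 231.8]
tcp_rot: [-0.206, 0.764, 0.294, 0.535]
force: [0.7, -1.1, -1.3]
opening: 24.3
grasp_force: 59.4
```

Run:
```python
from kn import *
p,r=pose(); print(p,np.degrees((r.inv()*F).as_rotvec()))
for n in("scene","top"):
    im=vision.grab_frame(n); cv2.imwrite(f"pics/{n}6.png",im[:,:,::-1])
    h=cv2.cvtColor(im,cv2.COLOR_RGB2HSV); m=cv2.inRange(h,(3,120,40),(14,255,220))
    w=np.zeros_like(m); (w[315:360,445:500] if n=="top" else w[210:310,150:205])[:]=255
    ct=max(cv2.findContours(m&w,0,2)[0],key=cv2.contourArea); print(n,cv2.contourArea(ct),np.round(cv2.boxPoints(cv2.minAreaRect(ct)),1).tolist())
T=cal("top");S=cal("scene")
B=p+17*H-[0,0,113]; print("pred butt px",proj(T,B),proj(S,B),"underside",proj(T,B+9*H))
```

```text
[ 364.93188561 -303.04716404  231.78412218] [-0.10814845  0.01114589  0.04965733]
scene 320.5 [[165.89999389648438, 250.5], [176.89999389648438, 246.6999969482422], [192.10000610351562, 290.8999938964844], [181.10000610351562, 294.70001220703125]]
top 155.5 [[450.3999938964844, 335.29998779296875], [454.5, 322.0], [474.0, 328.0], [469.8999938964844, 341.29998779296875]]
pred butt px [456.1950152  327.45948387] [186.32716481 291.38417467] underside [453.40509186 324.22388895]
```

Emit:
move_arm([
  [0,0.03,0,0,0,0],
  [0,0.03,0,0,0,0],
  [-0.16,0,0.058,0,0,0],
  [-0.16,0,0.058,0,0,0],
  [-0.16,0,0.058,0,0,0],
  [-0.16,0,0.058,0,0,0],
  [-0.16,0,0.058,0,0,0],
  [-0.16,0,0.058,0,0,0],
])

```text
time: 8.67
tool_pos: [368.0, -307.1, 150.6]
tcp_rot: [-0.206, 0.764, 0.294, 0.536]
force: [0.1, -0.6, -1.0]
opening: 24.5
grasp_force: 59.3
```

Emit:
move_arm([
  [-0.08,0,0.029,0,0,0],
  [-0.08,0,0.029,0,0,0],
  [0,0,0,0,0,0],
])

```text
time: 8.92
tool_pos: [368.0, -307.0, 137.4]
tcp_rot: [-0.206, 0.764, 0.293, 0.536]
force: [0.3, 0.6, -1.2]
opening: 24.5
grasp_force: 59.3
```

Emit:
move_arm([
  [-0.04,0,0.0145,0,0,0],
  [-0.04,0,0.0145,0,0,0],
  [-0.04,0,0.0145,0,0,0],
  [0,0,0,0,0,0],
])

```text
time: 9.25
tool_pos: [368.0, -307.3, 128.1]
tcp_rot: [-0.206, 0.765, 0.294, 0.536]
force: [0.7, -0.2, -1.4]
opening: 24.2
grasp_force: 59.4
```

Emit:
move_arm([
  [-0.03,0,0.011,0,0,0],
  [0,0,0,0,0,0],
])

```text
time: 9.42
tool_pos: [368.1, -307.3, 125.7]
tcp_rot: [-0.206, 0.764, 0.294, 0.536]
force: [0.3, -0.1, -0.1]
opening: 24.3
grasp_force: 59.4
```

Emit:
move_arm([
  [-0.03,0,0.011,0,0,0],
  [-0.02,0,0.007,0,0,0],
  [0,0,0,0,0,0],
])

```text
time: 9.67
tool_pos: [368.0, -307.3, 121.4]
tcp_rot: [-0.206, 0.764, 0.294, 0.536]
force: [-0.0, -0.5, -1.1]
opening: 24.1
grasp_force: 59.4
```

Emit:
move_arm([
  [0,0,0,0,0,0],
  [0,0,0,0,0,0],
  [0,0,0,0,0,0],
  [0,0,0,0,0,0],
  [0,0,0,0,0,0],
], grip=-0.12)

```text
time: 10.08
tool_pos: [368.1, -307.3, 121.7]
tcp_rot: [-0.206, 0.764, 0.294, 0.536]
force: [0.4, 0.5, 0.8]
opening: 37.6
grasp_force: 0.0
```

Emit:
move_arm([
  [0,0,-0.08,0,0,0],
  [0,0,-0.1,0,0,0],
  [0,0,-0.15,0,0,0],
  [0,0,-0.2,0,0,0],
  [0,0,-0.2,0,0,0],
  [0,0,-0.3,0,0,0],
  [0.1,0,-0.3,0,0,0],
  [0.2,0,-0.3,0,0,0],
])

```text
time: 10.75
tool_pos: [280.9, -385.6, 188.7]
tcp_rot: [-0.206, 0.765, 0.293, 0.535]
force: [0.2, -1.9, -0.1]
opening: 37.6
grasp_force: 0.0
```

Run:
```python
from kn import *
p,r=pose(); print(p)
for n in("scene","top","wrist"):
    im=vision.grab_frame(n); cv2.imwrite(f"pics/{n}7.png",im[:,:,::-1])
a=cv2.imread("pics/scene7.png")[180:360,140:300]; b=cv2.imread("pics/top7.png")[240:380,400:520]; w=cv2.imread("pics/w3.png")[0:140,60:300]
o=np.zeros((600,800,3),np.uint8);o[:506,:450]=cv2.resize(a,(450,506));o[:408,450:]=cv2.resize(b,(350,408));o[410:,450:]=cv2.resize(cv2.imread("pics/wrist7.png"),(253,190))[:, :350] if 0 else 0
o[410:600,450:703]=cv2.resize(cv2.imread("pics/wrist7.png"),(253,190)); cv2.imwrite("pics/z7.png",o)
```

```text
[ 280.85282409 -385.61895247  188.69189751]
```

View pics/z7.png

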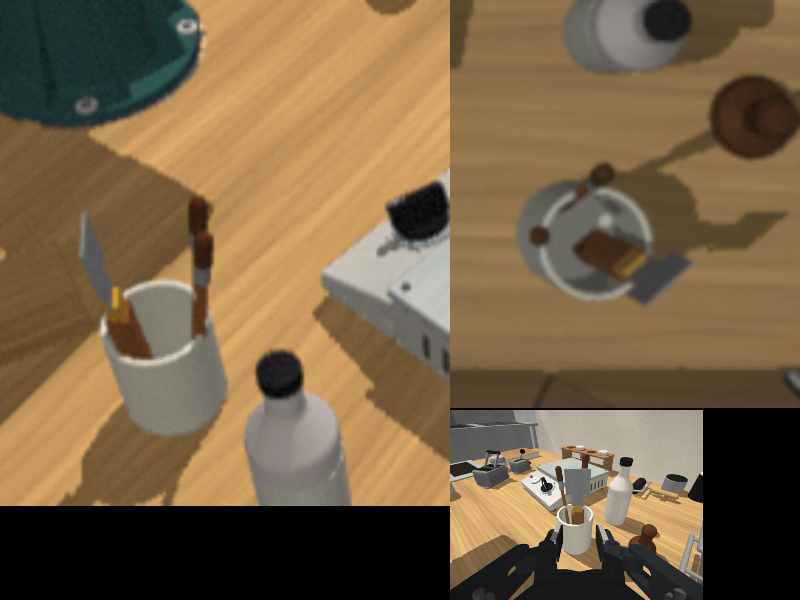

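The knife stands in the pot, handle down and blade up, leaning on the rim at top px (452,325). The pot and bystanders haven't moved. Next is the heat control, whose angle I'll take from the close-up w3.

```bash
cat > kb.py <<'E'
from h import *
yaw=-.1304; ex=np.array([np.cos(yaw),np.sin(yaw),0]); ey=np.array([-ex[1],ex[0],0]); o=np.array([583.5,-22.3,0])
n=np.array([0,0,1])*np.cos(.3217)-ex*np.sin(.3217); up=ex*np.cos(.3217)+np.array([0,0,np.sin(.3217)]); right=np.cross(up,n)
ax=o-105*ex-40*ey+[0,0,50]
def onp(c,px,h):
    t,d=ray(c,px); P=t+d*(((ax+h*n-t)@n)/(d@n)); v=P-ax; return v@up,v@right
E
python3 - <<'E'
from kb import *
K=np.array([[340.689,0,326.81],[0,340.689,246.066],[0,0,1]])
p=np.array([583.52,-39.11,158.107]); r=R.from_quat([.291,.942,-.052,.161])
c=(K,p+r.apply([70.589,-1.681,-123.835]),r.as_matrix()@np.array([[0,-.962,-.274],[1,0,0],[0,-.274,.962]]))
im=cv2.imread("pics/w3.png"); sub=im[10:110,85:260]
gray=sub.max(2); m=cv2.inRange(gray,0,60); ct=max(cv2.findContours(m,0,2)[0],key=cv2.contourArea); print("black",cv2.boundingRect(ct))
hull=cv2.convexHull(ct)
for q in((102,38),(102,57),(105,46),(137,45),(200,5),(200,105),(150,55),(245,55)): print(q,[np.round(onp(c,q,h),1).tolist() for h in(38,10,0)])
for a,b in(((105,46),(137,45)),): 
    A=np.array(onp(c,a,38));B=np.array(onp(c,b,38)); print("ang mark line",np.arctan2(*(A-B)[::-1]),"from centre",np.arctan2(*A[::-1]))
big=np.zeros((600,800,3),np.uint8); big[:]=0
E
```

```text
black (16, 0, 139, 98)
(102, 38) [[-11.2, 20.1], [-27.1, 37.2], [-32.7, 43.3]]
(102, 57) [[-5.5, 24.7], [-20.3, 42.6], [-25.6, 49.0]]
(105, 46) [[-8.2, 20.8], [-23.5, 37.9], [-28.9, 44.1]]
(137, 45) [[-1.6, 7.3], [-15.7, 22.0], [-20.7, 27.2]]
(200, 5) [[-0.4, -25.4], [-14.2, -16.8], [-19.2, -13.8]]
(200, 105) [[30.7, -5.3], [22.6, 7.0], [19.8, 11.4]]
(150, 55) [[4.2, 4.2], [-8.8, 18.3], [-13.5, 23.3]]
(245, 55) [[23.3, -33.1], [13.9, -26.0], [10.6, -23.5]]
ang mark line 2.0236974666997622 from centre 1.9453409790412075
```

Run:
```python
from kb import *
q=bot.read_state()["qpos"]; p,r=pose(); print(ax)
def KR(th,s): d=np.cos(th)*up+np.sin(th)*right; return frame(-n,s*d)
best=None
for s in(1,-1):
    for th in(2.0,1.0,0,-.15):
        qq,c=ik(ax+33*n,KR(th,s),np.array([-.25,.3,2.,0,.6,{1:0,-1:0}[s]])); print(s,th,qq.round(2),round(c,3))
```

```text
[474.19022384 -48.30716894  50.        ]
1 2.0 [-0.27  0.24  2.23  0.13  0.36 -2.97] 0.0
1 1.0 [-0.27  0.24  2.23  0.13  0.36  2.31] 0.0
1 0 [-0.27  0.24  2.23  0.13  0.36  1.31] 0.0
1 -0.15 [-0.27  0.24  2.23  0.13  0.36  1.16] 0.0
-1 2.0 [-0.27  0.24  2.23  0.13  0.36  0.17] 0.0
-1 1.0 [-0.27  0.24  2.23  0.13  0.36 -0.83] 0.0
-1 0 [-0.27  0.24  2.23  0.13  0.36 -1.83] 0.0
-1 -0.15 [-0.27  0.24  2.23  0.13  0.36 -1.98] 0.0
```

```bash
cat >> kb.py <<'E'
def KR(th,s=-1): d=np.cos(th)*up+np.sin(th)*right; return frame(-n,s*d)
E
python3 - <<'E'
from kb import *
p,r=pose(); q=bot.read_state()["qpos"]
Q=KR(2.0); A=p+[0,0,180]; M=np.array([400,-190,340]); E_=ax+105*n
w=(r.inv()*Q).as_rotvec(); print(np.degrees(np.linalg.norm(w)))
wps=[(A,r),(M,r*R.from_rotvec(w*.6)),(E_,Q)]
for P,O in wps: q,c=ik(P,O,q); print(P.round(),q.round(2),round(c,3))
plan(wps,vmax=34,wmax=6.3)
E
```

```text
63.28413641602017
[ 281. -387.  370.] [-1.46  0.27  1.7   0.97  1.95 -0.63] 0.0
[ 400 -190  340] [-0.9  -0.03  1.87  0.64  1.28 -0.42] 0.0
[441. -44. 150.] [-0.28  0.09  2.18  0.09  0.55  0.21] 0.0
[[0.352, 0.002, -0.129, 0.0, 0.0, 0.0], [0.352, 0.001, -0.13, 0.0, 0.0, 0.0], [0.352, 0.002, -0.129, 0.0, 0.0, 0.0], [0.352, 0.001, -0.129, 0.0, 0.0, 0.0], [0.352, 0.002, -0.13, 0.0, 0.0, 0.0], [0.352, 0.001, -0.129, 0.0, 0.0, 0.0], [0.086, -0.12, 0.386, -0.003, -0.056, -0.022], [0.124, -0.118, 0.376, -0.004, -0.056, -0.021]]
[[0.16, -0.116, 0.364, -0.003, -0.056, -0.022], [0.195, -0.112, 0.346, -0.004, -0.057, -0.022], [0.229, -0.106, 0.328, -0.003, -0.056, -0.021], [0.26, -0.099, 0.305, -0.004, -0.056, -0.022], [0.29, -0.092, 0.28, -0.003, -0.056, -0.022], [0.029, -0.163, 0.343, -0.002, -0.033, -0.013], [0.051, -0.163, 0.34, -0.002, -0.032, -0.012], [0.07, -0.163, 0.336, -0.002, -0.033, -0.013]]
[[0.091, -0.162, 0.332, -0.002, -0.033, -0.012], [0.111, -0.161, 0.326, -0.002, -0.033, -0.013], [0.131, -0.16, 0.319, -0.002, -0.032, -0.013], [0.151, -0.158, 0.312, -0.002, -0.033, -0.012], [0.169, -0.156, 0.303, -0.003, -0.033, -0.013]]
```

Emit:
move_arm([
  [0.352,0.002,-0.129,0,0,0],
  [0.352,0.001,-0.13,0,0,0],
  [0.352,0.002,-0.129,0,0,0],
  [0.352,0.001,-0.129,0,0,0],
  [0.352,0.002,-0.13,0,0,0],
  [0.352,0.001,-0.129,0,0,0],
  [0.086,-0.12,0.386,-0.003,-0.056,-0.022],
  [0.124,-0.118,0.376,-0.004,-0.056,-0.021],
])

```text
time: 11.57
tool_pos: [316.3, -330.1, 360.1]
tcp_rot: [-0.154, 0.8, 0.334, 0.473]
force: [1.2, -0.1, 0.5]
opening: 37.5
grasp_force: 0.0
```

Emit:
move_arm([
  [0.16,-0.116,0.364,-0.003,-0.056,-0.022],
  [0.195,-0.112,0.346,-0.004,-0.057,-0.022],
  [0.229,-0.106,0.328,-0.003,-0.056,-0.021],
  [0.26,-0.099,0.305,-0.004,-0.056,-0.022],
  [0.29,-0.092,0.28,-0.003,-0.056,-0.022],
  [0.029,-0.163,0.343,-0.002,-0.033,-0.013],
  [0.051,-0.163,0.34,-0.002,-0.032,-0.012],
  [0.07,-0.163,0.336,-0.002,-0.033,-0.013],
])

```text
time: 12.23
tool_pos: [416.1, -131.2, 268.4]
tcp_rot: [0.019, 0.862, 0.446, 0.24]
force: [0.2, 0.1, -0.8]
opening: 37.7
grasp_force: 0.0
```

Run:
```python
from kb import *
p,r=pose(); print(p,bot.read_state()["qpos"].round(2))
plan([(ax+105*n,KR(2.0))],vmax=30,wmax=6.3)
```

```text
[ 416.08628847 -131.20585883  268.40577769] [-0.85 -0.02  2.06  0.55  1.01 -0.51]
[[0.083, -0.156, 0.329, -0.002, -0.033, -0.012], [0.102, -0.156, 0.324, -0.003, -0.033, -0.012], [0.122, -0.155, 0.318, -0.002, -0.033, -0.012], [0.141, -0.153, 0.31, -0.002, -0.033, -0.013], [0.16, -0.152, 0.302, -0.002, -0.033, -0.012]]
```

Emit:
move_arm([
  [0.083,-0.156,0.329,-0.002,-0.033,-0.012],
  [0.102,-0.156,0.324,-0.003,-0.033,-0.012],
  [0.122,-0.155,0.318,-0.002,-0.033,-0.012],
  [0.141,-0.153,0.31,-0.002,-0.033,-0.013],
  [0.16,-0.152,0.302,-0.002,-0.033,-0.012],
  [0,0,0,0,0,0],
  [0,0,0,0,0,0],
])

```text
time: 12.82
tool_pos: [439.4, -44.8, 151.5]
tcp_rot: [0.089, 0.863, 0.479, 0.13]
force: [-0.0, 0.4, 0.6]
opening: 37.6
grasp_force: 0.0
```

Run:
```python
from kb import *
p,r=pose(); im=vision.grab_frame("wrist"); c=cal("wrist"); cv2.imwrite("pics/w8.png",im[:,:,::-1]); np.savez("w8.npz",K=c[0],t=c[1],M=c[2])
print(p,ax+105*n,np.degrees((r.inv()*KR(2.0)).as_rotvec()))
for h in(0,10,38): print(h,proj(c,ax+h*n))
```

```text
[439.38638572 -44.84743902 151.47857855] [441.27320406 -43.9902935  149.61342477] [-0.5225143  -0.47336848  0.05228643]
0 [328.20766301 250.70114674]
10 [328.16958602 254.78296958]
38 [328.0439819  268.24762993]
```

View pics/w8.png

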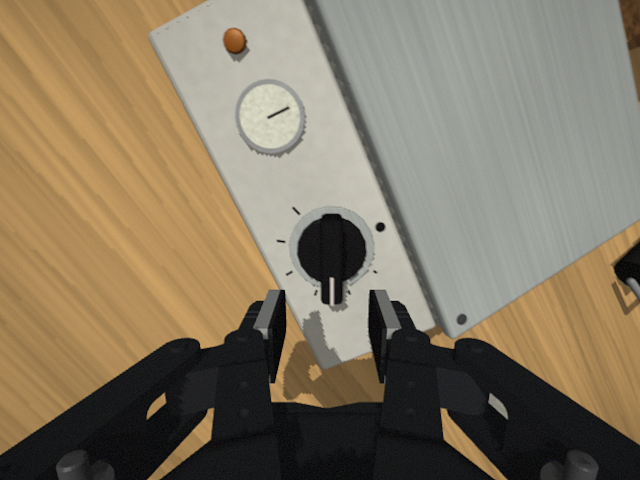

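The picture shows the bar upright at column 332, rows 212–303, mark downward. The skirt is centred at (332,248), against a predicted (328,252), so the axis lies about 2.5 mm along tool +y and 3.5 mm along +x. The angle of about 2.0 is confirmed.

```bash
cat >> kb.py <<'E'
ax=ax+KR(2.0).apply([3.5,2.5,0])
E
python3 - <<'E'
from kb import *
Q=KR(2.0); p,r=pose(); print(ax)
s=plan([(ax+60*n,Q)],vmax=15)
s=plan([(ax+33*n,Q)],start=s,vmax=9)
# turn about axis
print("turn"); s=(ax+33*n,Q)
print("down in tool etc")
E
```

```text
[477.97714929 -46.64328539  51.179274  ]
[[0.016, 0.005, 0.15, -0.001, -0.001, 0.0], [0.017, 0.004, 0.15, -0.001, -0.002, -0.001], [0.017, 0.004, 0.15, -0.001, -0.001, 0.0], [0.018, 0.004, 0.15, -0.001, -0.001, 0.0]]
[[0.0, 0.0, 0.084, 0.0, 0.0, 0.0], [0.0, 0.0, 0.085, 0.0, 0.0, 0.0], [-0.001, 0.0, 0.084, 0.0, 0.0, 0.0], [0.0, 0.0, 0.085, 0.0, 0.0, 0.0]]
turn
down in tool etc
```

Emit:
move_arm([
  [0.016,0.005,0.15,-0.001,-0.001,0],
  [0.017,0.004,0.15,-0.001,-0.002,-0.001],
  [0.017,0.004,0.15,-0.001,-0.001,0],
  [0.018,0.004,0.15,-0.001,-0.001,0],
  [0,0,0.084,0,0,0],
  [0,0,0.084,0,0,0],
  [0,0,0.084,0,0,0],
  [0,0,0.075,0,0,0],
])

```text
time: 13.53
tool_pos: [468.4, -47.2, 83.9]
tcp_rot: [0.096, 0.865, 0.476, 0.13]
force: [-0.5, -0.0, 0.6]
opening: 37.3
grasp_force: 0.0
```

Emit:
move_arm([
  [0,0,0,0,0,0],
  [0,0,0,0,0,0],
  [0,0,0,0,0,0],
  [0,0,0,0,0,0],
  [0,0,0,0,0,0],
], grip=-1, newtons=40)

```text
time: 13.95
tool_pos: [465.9, -45.3, 83.1]
tcp_rot: [0.094, 0.864, 0.477, 0.128]
force: [-3.0, 3.3, -5.8]
opening: 13.1
grasp_force: 39.8
```

Run:
```python
from kb import *
p,r=pose(); print((p-ax)@n, r.inv().apply(p-ax-33*n),np.degrees((r.inv()*KR(2.0)).as_rotvec()))
```

```text
34.13874010180172 [-0.76406303 -1.19975453 -1.13608933] [-0.10174589  0.03910712 -0.17093523]
```

Emit:
move_arm([
  [0,0,0,0,0,-0.07],
  [0,0,0,0,0,-0.07],
  [0,0,0,0,0,-0.07],
  [0,0,0,0,0,-0.07],
  [0,0,0,0,0,-0.07],
  [0,0,0,0,0,-0.07],
  [0,0,0,0,0,-0.07],
  [0,0,0,0,0,-0.07],
])

```text
time: 14.62
tool_pos: [465.5, -45.1, 83.0]
tcp_rot: [0.14, 0.577, 0.801, 0.075]
force: [-5.3, 1.6, -4.1]
opening: 13.0
grasp_force: 39.9
```

Emit:
move_arm([
  [0,0,0,0,0,-0.07],
  [0,0,0,0,0,-0.07],
  [0,0,0,0,0,-0.07],
  [0,0,0,0,0,-0.07],
  [0,0,0,0,0,-0.07],
  [0,0,0,0,0,-0.07],
  [0,0,0,0,0,-0.07],
  [0,0,0,0,0,0],
])

```text
time: 15.28
tool_pos: [465.2, -45.3, 82.9]
tcp_rot: [0.158, 0.234, 0.959, 0.017]
force: [-6.4, 0.7, -4.1]
opening: 13.1
grasp_force: 40.0
```

Run:
```python
from kb import *
p,r=pose(); s=bot.read_state(); print(np.degrees((r.inv()*KR(0.0)).as_rotvec()),s["force"],s["ft_torque"],"about n",s["ft_torque"]@n,s["qpos"].round(2),s["opening"])
```

```text
[ -0.03000388  -0.17427933 -19.92404233] [-6.3774897   0.71153555 -4.09426533] [0.06127374 1.25100623 0.01131188] about n 0.04295527845834898 [-0.28  0.34  2.22  0.18  0.27 -1.54] 13.076402198449337
```

Emit:
move_arm([
  [0,0,0,0,0,-0.06],
  [0,0,0,0,0,-0.06],
  [0,0,0,0,0,-0.06],
  [0,0,0,0,0,-0.03],
  [0,0,0,0,0,0],
])

```text
time: 15.7
tool_pos: [465.1, -45.5, 82.9]
tcp_rot: [0.158, 0.075, 0.985, -0.009]
force: [-6.9, -1.1, -3.6]
opening: 12.9
grasp_force: 40.1
```

```bash
cat > t.py <<'E'
from kb import *
p,r=pose(); s=bot.read_state(); print(np.degrees((r.inv()*KR(0.0)).as_rotvec()),s["force"],"about n",s["ft_torque"]@n,s["qpos"].round(3)[5],s["opening"],s["tau"][5])
E
python3 t.py
```

```text
[-0.01032271 -0.1774097  -1.202661  ] [-6.89970427 -1.13285864 -3.64102414] about n 0.11690018344122566 -1.862 12.92577859995076 -0.6208409182727337
```

Emit:
move_arm([
  [0,0,0,0,0,-0.03],
  [0,0,0,0,0,-0.03],
  [0,0,0,0,0,0],
])

```text
time: 15.95
tool_pos: [465.3, -45.5, 83.0]
tcp_rot: [0.158, 0.031, 0.987, -0.016]
force: [-7.3, -2.2, -2.6]
opening: 13.2
grasp_force: 65.3
```

```bash
python3 t.py
```

```text
[ 0.01611871 -0.13931693  3.88122951] [-7.33307294 -2.20118236 -2.59961066] about n -1.5280424065707638 -1.954 13.178176933557523 -2.1960943937301636
```

Emit:
move_arm([
  [0,0,0,0,0,0.015],
  [0,0,0,0,0,0],
])

```text
time: 16.12
tool_pos: [465.3, -45.5, 83.0]
tcp_rot: [0.158, 0.044, 0.986, -0.014]
force: [-6.8, -0.9, -2.5]
opening: 12.8
grasp_force: 52.6
```

```bash
python3 t.py
```

```text
[ 0.00793893 -0.145261    2.41522158] [-6.84764426 -0.86531411 -2.50418507] about n -1.0397031150446618 -1.928 12.829791725169589 -0.7537762261927128
```

Emit:
move_arm([
  [0,0,0,0,0,0],
  [0,0,0,0,0,0],
  [0,0,0,0,0,0],
  [0,0,0,0,0,0],
], grip=-0.2)

```text
time: 16.45
tool_pos: [469.5, -46.6, 84.6]
tcp_rot: [0.162, 0.041, 0.986, -0.015]
force: [1.0, -0.6, 0.3]
opening: 34.1
grasp_force: 0.0
```

Emit:
move_arm([
  [0,0,-0.1,0,0,0],
  [0,0,-0.2,0,0,0],
  [0,0,-0.3,0,0,0],
  [0,0,-0.3,0,0,0],
  [0,0,-0.1,0,0,0],
  [0,0,0,0,0,0],
  [0,0,0,0,0,0],
])

```text
time: 17.03
tool_pos: [443.4, -43.0, 160.4]
tcp_rot: [0.162, 0.041, 0.986, -0.015]
force: [0.1, 0.6, -0.5]
opening: 34.4
grasp_force: 0.0
```

Run:
```python
from kb import *
p,r=pose(); im=vision.grab_frame("wrist"); c=cal("wrist"); cv2.imwrite("pics/w9.png",im[:,:,::-1])
print(p,np.degrees((r.inv()*KR(0.0)).as_rotvec()))
C=proj(c,ax+38*n).round(1); print("top ctr",C,"mark pred at 0",proj(c,ax+38*n+24*up))
g=im.max(2).astype(int); x,y=int(C[0]),int(C[1])
sub=im[y-80:y+80,x-80:x+80]; m=cv2.inRange(sub.max(2),0,45); ct=max(cv2.findContours(m,0,2)[0],key=cv2.contourArea)
print("black bbox",cv2.boundingRect(ct),(x-80,y-80))
# white mark: bright pixels inside filled convex hull of black
hm=np.zeros_like(m); cv2.fillConvexPoly(hm,cv2.convexHull(ct),255)
w=cv2.inRange(sub.min(2),110,255)&cv2.erode(hm,np.ones((3,3)))
for k in cv2.findContours(w,0,2)[0]:
    if cv2.contourArea(k)>8:
        rr=cv2.minAreaRect(k); L=cv2.fitLine(k,2,0,.01,.01).ravel()
        a=np.array(L[2:])+[x-80,y-80]; b=a+10*L[:2]
        A=np.array(onp(c,a,38));B=np.array(onp(c,b,38)); print(rr,A,"line ang",np.arctan2(*(B-A)[::-1]),"ctr ang",np.arctan2(*A[::-1]))
```

```text
[443.40543022 -42.99121994 160.37879418] [-0.08606246  0.25997738  2.67480041]
top ctr [325.5 264.9] mark pred at 0 [323.78315698 300.29888173]
black bbox (50, 26, 66, 87) (245, 184)
((68.70000457763672, 95.90000915527344), (15.652474403381348, 5.81377649307251), 63.43495178222656) [10.20592111  8.26443672] line ang -0.40038804865055894 ctr ang 0.6806692216939303
((81.5, 99.0), (24.0, 3.0), 90.0) [11.34658121 -1.19672727] line ang 3.0989150929551976 ctr ang -0.10508180181294943
((95.4441146850586, 93.87352752685547), (6.135720252990723, 22.47207260131836), 32.47119140625) [  8.2533766  -10.78798278] line ang -2.6994460766774453 ctr ang -0.9177308162113943
```

```bash
cat > lv.py <<'E'
from h import *
b=.39; bx=np.array([np.cos(b),np.sin(b),0]); bc=np.array([442.5,319.5,0]); L=frame((0,0,-1),-bx)
E
python3 - <<'E'
from lv import *
p,r=pose(); q=bot.read_state()["qpos"]
A=np.array([450,40,250.]); B=bc+36*bx+[0,0,235]; C=bc+36*bx+[0,0,136]; D=bc-84*bx+[0,0,136]
w=(r.inv()*L)
wps=[(A,r*R.from_rotvec(w.as_rotvec()*.3)),(B,L)]
for P,O in wps+[(C,L),(D,L)]: q,c=ik(P,O,q); print(P.round(1),q.round(2),round(c,3))
plan(wps,vmax=34,wmax=6.3)
E
```

```text
[450.  40. 250.] [-0.07  0.03  1.95  0.    0.93 -1.7 ] 0.0
[475.8 333.2 235. ] [ 0.49  0.33  1.59 -0.    1.22 -1.47] 0.0
[475.8 333.2 136. ] [ 0.49  0.41  1.74 -0.    0.99 -1.47] 0.0
[364.8 287.6 136. ] [ 0.51  0.24  2.   -0.    0.9  -1.45] 0.0
[[-0.091, 0.255, -0.272, -0.004, 0.015, -0.022], [-0.093, 0.254, -0.272, -0.005, 0.015, -0.023], [-0.095, 0.253, -0.273, -0.004, 0.015, -0.022], [-0.098, 0.251, -0.273, -0.005, 0.015, -0.023], [-0.055, 0.405, 0.023, -0.005, 0.016, -0.023], [-0.071, 0.402, 0.024, -0.004, 0.015, -0.023], [-0.085, 0.4, 0.025, -0.005, 0.016, -0.024], [-0.102, 0.395, 0.026, -0.004, 0.015, -0.023]]
[[-0.116, 0.392, 0.026, -0.005, 0.016, -0.023], [-0.131, 0.387, 0.026, -0.004, 0.015, -0.023], [-0.145, 0.382, 0.025, -0.005, 0.016, -0.024], [-0.16, 0.376, 0.024, -0.004, 0.016, -0.023], [-0.174, 0.37, 0.022, -0.005, 0.015, -0.023]]
```

Emit:
move_arm([
  [-0.091,0.255,-0.272,-0.004,0.015,-0.022],
  [-0.093,0.254,-0.272,-0.005,0.015,-0.023],
  [-0.095,0.253,-0.273,-0.004,0.015,-0.022],
  [-0.098,0.251,-0.273,-0.005,0.015,-0.023],
  [-0.055,0.405,0.023,-0.005,0.016,-0.023],
  [-0.071,0.402,0.024,-0.004,0.015,-0.023],
  [-0.085,0.4,0.025,-0.005,0.016,-0.024],
  [-0.102,0.395,0.026,-0.004,0.015,-0.023],
], grip=-1)

```text
time: 17.75
tool_pos: [461.2, 171.9, 242.0]
tcp_rot: [0.062, -0.104, 0.993, -0.006]
force: [0.7, -0.2, -0.3]
opening: 0.4
grasp_force: 0.0
```

Emit:
move_arm([
  [-0.116,0.392,0.026,-0.005,0.016,-0.023],
  [-0.131,0.387,0.026,-0.004,0.015,-0.023],
  [-0.145,0.382,0.025,-0.005,0.016,-0.024],
  [-0.16,0.376,0.024,-0.004,0.016,-0.023],
  [-0.174,0.37,0.022,-0.005,0.015,-0.023],
  [0,0,0,0,0,0],
  [0,0,0,0,0,0],
])

```text
time: 18.33
tool_pos: [475.7, 334.7, 232.6]
tcp_rot: [-0.002, -0.195, 0.981, -0.0]
force: [-0.7, -0.4, -0.7]
opening: -0.1
grasp_force: 0.0
```

Run:
```python
from lv import *
p,r=pose(); im=vision.grab_frame("wrist"); c=cal("wrist"); cv2.imwrite("pics/w10.png",im[:,:,::-1])
print(p,proj(c,bc+[0,0,127]),bot.read_state()["opening"])
by=np.array([-bx[1],bx[0],0])
for s in(-35,35): print("end px",proj(c,bc+s*by+[0,0,127]))
m=cv2.inRange(im.max(2),0,40); m[330:]=0
for k in cv2.findContours(m,0,2)[0]:
    if cv2.contourArea(k)>300: print(cv2.contourArea(k),np.round(cv2.boxPoints(cv2.minAreaRect(k))).tolist())
plan([(bc+36*bx+[0,0,136],L)],vmax=20)
```

```text
[475.67315243 334.67637154 232.64697881] [323.3336684  201.77835911] -0.32775196151519675
end px [271.6166852  201.74157935]
end px [375.03866354 201.81513036]
421.0 [[338.0, 300.0], [363.0, 300.0], [363.0, 329.0], [338.0, 329.0]]
829.5 [[275.0, 283.0], [306.0, 277.0], [315.0, 329.0], [283.0, 334.0]]
2240.0 [[270.0, 195.0], [374.0, 189.0], [375.0, 223.0], [272.0, 229.0]]
2537.0 [[283.0, 136.0], [354.0, 131.0], [357.0, 174.0], [286.0, 179.0]]
11823.0 [[497.0, 210.0], [547.0, 77.0], [688.0, 130.0], [639.0, 263.0]]
3143.5 [[270.0, 69.0], [362.0, 61.0], [366.0, 108.0], [274.0, 116.0]]
[[-0.002, -0.001, 0.242, 0.0, 0.0, 0.0], [-0.002, -0.001, 0.243, 0.0, -0.001, 0.0], [-0.002, 0.0, 0.242, 0.0, 0.0, 0.0], [-0.002, -0.001, 0.243, 0.0, -0.001, 0.0], [-0.001, -0.001, 0.242, 0.0, 0.0, 0.001]]
```

Emit:
move_arm([
  [0,0,0.24,0,0,0],
  [0,0,0.24,0,0,0],
  [0,0,0.24,0,0,0],
  [0,0,0.24,0,0,0],
  [0,0,0.24,0,0,0],
  [0,0,0,0,0,0],
])

```text
time: 18.88
tool_pos: [472.7, 330.3, 135.2]
tcp_rot: [-0.004, -0.193, 0.981, -0.001]
force: [-1.0, -0.7, -0.5]
opening: 0.0
grasp_force: 0.0
```

Emit:
move_arm([
  [0.12,0,0,0,0,0],
  [0.12,0,0,0,0,0],
  [0.12,0,0,0,0,0],
  [0.12,0,0,0,0,0],
  [0.12,0,0,0,0,0],
  [0.12,0,0,0,0,0],
])

```text
time: 19.38
tool_pos: [426.4, 313.0, 143.0]
tcp_rot: [0.006, -0.194, 0.981, 0.002]
force: [4.8, 1.7, 3.2]
opening: -0.1
grasp_force: 2.7
```

Emit:
move_arm([
  [0.12,0,0.01,0,0,0],
  [0.12,0,0.01,0,0,0],
  [0.12,0,0.01,0,0,0],
  [0.12,0,0.01,0,0,0],
  [0.12,0,0,0,0,0],
])

```text
time: 19.8
tool_pos: [375.9, 292.2, 135.7]
tcp_rot: [-0.001, -0.194, 0.981, -0.0]
force: [0.7, -0.0, 0.0]
opening: 0.2
grasp_force: 0.0
```

Run:
```python
from lv import *
p,r=pose(); print(p,"along bx",(p-bc)@bx,bot.read_state()["force"])
im=vision.grab_frame("scene"); cv2.imwrite("pics/s11.png",im[:,:,::-1])
im=vision.grab_frame("wrist"); cv2.imwrite("pics/w11.png",im[:,:,::-1])
```

```text
[375.90433193 292.15136519 135.66403572] along bx -71.9925708693839 [ 0.66220322 -0.04234028  0.04245877]
```

Emit:
move_arm([
  [0.06,0,0,0,0,0],
  [0.06,0,0,0,0,0],
  [0.04,0,0,0,0,0],
  [0,0,0,0,0,0],
])

```text
time: 20.23
tool_pos: [365.3, 287.9, 135.8]
tcp_rot: [-0.001, -0.194, 0.981, 0.0]
force: [-0.8, -0.2, -0.0]
opening: -0.1
grasp_force: 0.0
```

Emit:
move_arm([
  [-0.15,0,0,0,0,0],
  [-0.2,0,0,0,0,0],
  [-0.1,0,-0.2,0,0,0],
  [0,0,-0.35,0,0,0],
  [0,0,-0.35,0,0,0],
  [0,0,-0.35,0,0,0],
  [0,0,-0.1,0,0,0],
  [0,0,0,0,0,0],
])

```text
time: 20.9
tool_pos: [402.3, 303.3, 246.7]
tcp_rot: [0.003, -0.194, 0.981, 0.001]
force: [-0.5, 1.0, -0.9]
opening: 0.3
grasp_force: 0.0
```

Run:
```python
from lv import *
p,r=pose(); print(p)
ims={n:vision.grab_frame(n) for n in("scene","top","wrist")}; cw=cal("wrist")
off=bc-109.6*bx+[0,0,127]
print("off px wrist",proj(cw,off),"on",proj(cw,bc+[0,0,127]),"top",proj(cal("top"),off),"scene",proj(cal("scene"),off))
s=ims["scene"][:,:,::-1]; t=ims["top"][:,:,::-1]; w=ims["wrist"][:,:,::-1]
o=np.zeros((600,800,3),np.uint8)
o[:300,:400]=cv2.resize(s[130:370,160:480],(400,300)); o[:300,400:]=cv2.resize(t[180:420,130:450],(400,300))
o[300:,:400]=cv2.resize(w,(400,300)); o[300:,400:]=cv2.resize(s[130:230,290:423],(400,300),interpolation=cv2.INTER_CUBIC)
cv2.imwrite("pics/z12.png",o)
```

```text
[402.25769995 303.32151942 246.70227091]
off px wrist [323.76236162 159.68161421] on [324.15520424 306.37913953] top [186.73959847 338.46558735] scene [316.0873122  154.08830806]
```

View pics/z12.png

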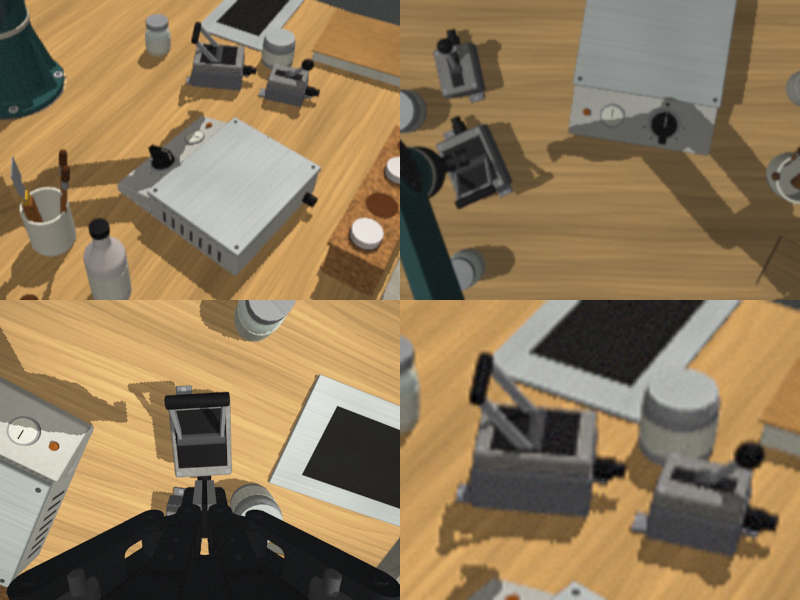

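The bail now leans away from its gland, at wrist px (322,160) where "off" was predicted (324,160). The fan lever is still on, the knob's mark points up the panel, the knife stands in the pot, and the gripper is clear of everything. Handing in.

```bash
python3 -c "
from rig import bot
print(bot.hand_in())"
```

```text
the job is handed in; nothing more can be done
None
```

I handed the job in at about 21 s: the knife stands blade up in the pot, the heat control is back against its off stop, the hot plate's isolator was then thrown to off, and the fan's isolator is still on with nothing else knocked; the hand-in returned no verdict.

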